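# Lever a welded strap out of its nest and gauge the weld

### The arm

A 6-joint arm with a two-finger parallel gripper is mounted at the origin on a cart in front of the work surface, level with it; the furniture and walls round the work are solid. World frame = base frame: x ahead of the robot, y to its left, z up, the work surface at z = 0. Lengths are in m, angles in degrees, forces in N, time in s.
With the tool pointing down it reaches from about 0.4 to 0.825 m from the base axis. Payload 7 kg.
Tool frame: the origin (TCP) lies at the very end of the fingers, on their centre line; the grasp point (between the pads) lies 19 mm behind it (ctrl.pinch_z is the distance from the TCP to the grasp point, in m); z points along the fingers, x is the direction in which the jaws open and shut, and the axes are right-handed (so a half turn about z gives the same grasp; the last joint's range is limited). The gripper opens to 88 mm and grips with 3 to 60 N. Pads are 19 mm wide; open, the fingers measure 130 mm over their backs; the gripper's body (78 mm by 193 mm) begins 47 mm behind the grasp point.
Start: joints at [80.564, 20.546, 0.682, 0, -70.136, -16.507], TCP at [0.295, 0.607, 0.227] pointing down, gripper open.
Joint ranges: [-176.03, 176.03], [-82.01, 121.73], [-58.28, 71.71], [-173.87, 95.51], [-174.79, -0.11], [-173.66, 173.66]. Speed limits (degrees/s): [136.94, 136.94, 172.46, 180, 180, 180].

### API

Orientations are given as [roll, pitch, yaw] about the fixed x, y, z axes, in that order (R = Rz(yaw) Ry(pitch) Rx(roll)).
In Python, from plant import ctrl gives the robot as it stands.
- The arm moves only by the tool carry_out, never from a script. Its argument "increments" is a list of rows, each a list of 7 numbers: the turn, a rotation vector about the world's x, y, z in degrees, then the shift along the world's x, y, z in mm, then the closure, from 0 (fully open) to 1 (shut). In form: [[ax, ay, az, dx, dy, dz, grip], ...]. A call has 1 to 20 rows; each row is the pose to reach, as a shift and turn from the pose commanded when the call began; what a row does not reach only later rows make up. A row lasts 1/8 s, in which the tool goes at most 62.5 mm and 10.7 degrees, less where a joint would pass 70% of its speed; a pose out of reach is approached as far as the arm can. A call with a gripper value outside its range is refused whole. The fingers move at their own pace and stop on an object; the grip force is fixed at half the most. Time passes only in rows, so rows that repeat a pose let the fingers close. It gives the time, the measured TCP pose, the force and the opening at its end, in the units of the state.
- ctrl.get_obs(): the state, without advancing time (a new reading comes with each control period).
- ctrl.snapshot(name): name is "scene" or "top" or "wrist"; returns a dict with "pixels" (400x640x3 uint8, blue, green, red), "intrinsics" (3x3 intrinsics, pixels), "dist" ([k1, k2, p1, p2, k3] as OpenCV has them; the pictures are not rectified), "rvec" (rotation vector, rad) and "tvec" (3), from world to camera coordinates, as OpenCV has them; the wrist camera has in their place "hand_eye" (4x4, takes a point from camera to tool coordinates, whose origin is the TCP and whose axes are the tool frame's). Camera axes: x right, y down, z forward; pixel columns grow to the right and rows downward; lengths in m; the calibration is good to about 2 mm. A picture is of the moment at which its call begins: read the wrist's pose just before it. There is no depth.
- ctrl.close_job(): hands the job in, once; it reports no verdict.
Trained networks look in a picture, given as the dict that the camera call returned (one of the last four; its "shot" number tells which), for a name from the list of things; names that differ only in an ending like _2 or _b are one class to them, and where a whole thing is asked for, a point or a joint stands for the part that bears it (a point fixed in the world has none). Each returns a list of dicts, best first, with "confidence" (0 to 1); they miss things now and then, are a little off and sometimes report something else, mostly with a low value. They report only what shows in the picture. A call takes as long as a camera call. They do not tell look-alikes from the thing itself.
- ctrl.search_frame(picture, label): "centre" ([x, y, z] in m, in world coordinates, good to about 4 mm: the middle of the surface that is visible of it).
- ctrl.outline_of(picture, label): "pixels" (400x640 bool, what is visible of it).
The state is a dict: "clock": time; "joint_pos": joint angles; "qvel": joint speeds; "tau": joint torques, N m; "tool_pos": TCP position; "orientation": TCP orientation; "force": force on the tool from outside, world axes, zero at the start; "moment": the same for the moment, N m; "opening": finger opening in m.
Only numpy, scipy, OpenCV 4.12 (cv2) and the standard library are available. Lean on these libraries where they do the work, as an engineer would, in place of code of your own. Each camera call takes 0.05 s, during which the arm holds its last target. There are 200 camera calls.

### The job

The welded strap is still bolted down in the weld nest and has pulled itself tight between the rails: take out all the clamp bolts and put them in the yellow bin, then set the pry bar over the nest's round fulcrum rod with its tip under the end of the strap and lever that end up until it stays up on the two sprung noses. Lift the strap out and lay it flat on the base of the height gauge with its weld under the gauge's foot, then press the gauge's black knob gently down until the foot rests on the weld, keep it there for about a second and let it spring back up. Leave the strap on the gauge, the pry bar lying flat on the cart tray, and the other tools where they are.

Things in the scene. Friction and masses are not known exactly. Their poses are not given: they have to be found in the camera images.
- nest: Grey weld nest fixed to the tray, 144 x 278 x 60 mm. Origin on the tray under the middle of the strap's place; z up, y along the strap. Two grey rails (x = 26 to 58 mm either side, y = -169 to +109 mm), tops 60 mm high, level with the strap's top; a wall closes the +y end. The strap's seat is 50 mm high. The bolts come out before the strap is levered.
- pocket (a point): Floor of the open pry pocket beyond the strap's -y end, 14 mm above the tray; axes as the nest. The pocket is 51 mm wide between the rails, runs 15 mm in under the strap, 74 mm out from its end, and is open outward.
- nose (a point): Sprung steel ball (nose) in the -x rail, a second one opposite; point at the ball's centre, 46 mm in from the strap's pry end, 57 mm above the tray. The balls sit over lips in the strap's side notches and hold it down: about 40 N upward at the pry end is needed to break it loose. With that end raised about 13 mm they snap in under the strap and hold that end about 12 mm up, its sides clear above the rails; then it just lifts out.
- fulcrum: Round steel rod of the nest, 12 mm diameter, lying along x across the pocket, 36 mm beyond the strap's end (nest y = -131 mm); origin on its axis, 47 mm above the tray. The bar goes over it, sloping about 20 to 26 degrees down to its tip in the pocket, and levers with its handle pressed down to about 10 degrees below level.
- strap: Welded aluminium strap, 50 x 190 x 10 mm, about 0.3 kg, four 18 mm holes on its centre line at y = -67, -30, +30, +67 mm and a weld bead across its middle, 11 mm wide and 3.5 mm high. A small notch in each side 46 mm from the pry end. Origin at the centre of its underside, y along it (pry end at -y), z up.
- weld (a point): Middle of the weld bead's top, 13.5 mm above the strap's underside; axes as the strap.
- pry_end (a point): Middle of the lower edge of the strap's -y end, the end over the pry pocket; 50 mm above the tray while the strap is seated.
- bolt_1: Clamp bolt in the strap's hole at strap y = -67 mm (may be absent); black round head 30 mm wide and 22 mm high on top, steel shank 15.6 mm thick and 34 mm long, 56 mm in all, 0.16 kg. Origin on its axis where head and shank meet (60 mm above the tray while in the strap); z points along it to the head's flat end (up). Its lock is released: it lifts straight out.
- bolt_2: Clamp bolt in the strap's hole at strap y = -30 mm (may be absent); black round head 30 mm wide and 22 mm high on top, steel shank 15.6 mm thick and 34 mm long, 56 mm in all, 0.16 kg. Origin on its axis where head and shank meet (60 mm above the tray while in the strap); z points along it to the head's flat end (up). Its lock is released: it lifts straight out.
- bolt_3: Clamp bolt in the strap's hole at strap y = +30 mm (may be absent); black round head 30 mm wide and 22 mm high on top, steel shank 15.6 mm thick and 34 mm long, 56 mm in all, 0.16 kg. Origin on its axis where head and shank meet (60 mm above the tray while in the strap); z points along it to the head's flat end (up). Its lock is released: it lifts straight out.
- bolt_4: Clamp bolt in the strap's hole at strap y = +67 mm (may be absent); black round head 30 mm wide and 22 mm high on top, steel shank 15.6 mm thick and 34 mm long, 56 mm in all, 0.16 kg. Origin on its axis where head and shank meet (60 mm above the tray while in the strap); z points along it to the head's flat end (up). Its lock is released: it lifts straight out.
- pry_bar: Pry bar 270 mm long, about 0.25 kg, lying on the tray: grey and black handle 22 mm wide, 20 mm high, 105 mm long; flat steel blade 18 mm wide, 7 mm thick, thinning to 5.5 mm in its last 34 mm. Origin under the middle of the handle, y along the bar toward its tip, z up. The blade's underside lies 3 mm above the handle's underside.
- bar_grip (a point): Middle of the bar's handle, 10 mm above its underside; axes as the bar.
- bar_tip (a point): End of the bar's blade, mid thickness, 216 mm from the handle's middle along the bar's y axis and 6 mm above the plane of the handle's underside.
- gauge: Bench height gauge, fixed: dark base 98 x 116 x 20 mm (x = -34 to +64 mm, y = -58 to +58 mm), column 20 mm thick at x = +47 mm, grey arm 28 mm wide at 100 to 126 mm height reaching to x = -14 mm, small dial 38 mm wide on its front (height 94 to 132 mm, to x = -24 mm). Origin on the tray under the foot; the strap lies along the gauge's y axis, overhanging both ends of the base.
- anvil (a point): Top of the gauge's base straight under the foot, 20 mm above the tray; axes as the gauge. The weld comes over this point.
- quill (a joint): Travel of the gauge's sprung vertical quill in m: 0 = up; grows as the knob is pressed down (70 mm at most), about 2 N at first and 4 N near the weld, springs back up by itself. The foot (8 mm wide) stands 70 mm above the base when up, so it reads 56.5 mm on the weld, 60 mm on bare strap and 70 mm on the base.
- knob_top (a point): Top of the gauge's black round knob (26 mm wide), straight over the foot, 210 mm above the tray when up; moves with the quill.
- foot (a point): The gauge's round steel foot, 8 mm wide: this point lies at the centre of its lower face; moves with the quill.
- bolt_bin: Yellow open bin, 120 x 150 x 40 mm, walls 3 mm, fixed on the tray; origin at the centre of its underside, y along its length.
- nozzle_a: Copper gas nozzle standing, 25 mm wide, 58 mm high; bystander. Origin at the centre of its underside.
- nozzle_b: Copper gas nozzle standing, 25 mm wide, 58 mm high; bystander. Origin at the centre of its underside.
- pliers: Yellow-handled pliers lying, 177 mm long; bystander. Origin at the centre of its underside.
There are look-alikes about, which are no part of the job. Leave any red look-alike of the bolt_1 alone.

How it is judged (in metres and radians):
On the way, in this order (a step that is already met when the one before it is completed fails the run):
1. every clamp bolt that was in the strap lies in the yellow bin, let go (x of bolt_1 in the frame of bolt_bin between -0.06 and 0.06 m and y of bolt_1 in the frame of bolt_bin between -0.075 and 0.075 m and height (world z) of each of bolt_1, bolt_2, bolt_3, bolt_4 below 0.06 m and x of bolt_2 in the frame of bolt_bin between -0.06 and 0.06 m and y of bolt_2 in the frame of bolt_bin between -0.075 and 0.075 m and x of bolt_3 in the frame of bolt_bin between -0.06 and 0.06 m and y of bolt_3 in the frame of bolt_bin between -0.075 and 0.075 m and x of bolt_4 in the frame of bolt_bin between -0.06 and 0.06 m and y of bolt_4 in the frame of bolt_bin between -0.075 and 0.075 m and contact force between the fingers and bolt_1 below 0.1 N and contact force between the fingers and bolt_2 below 0.1 N and contact force between the fingers and bolt_3 below 0.1 N and contact force between the fingers and bolt_4 below 0.1 N), for 0.2 s.
2. the pry bar, bearing on the fulcrum rod, breaks the strap's pry end loose (at least 2.5 mm up from its seat) (contact force between pry_bar and fulcrum above 1 N and contact force between pry_bar and strap above 1 N and z of pry_end in the frame of nest above 0.0525 m).
3. the gauge foot rests on the weld of the strap (the gauge reads 54.5 to 58.2 mm) for 0.8 s, pressing on it with less than 35 N (value of joint quill between 0.0545 and 0.0582 m and contact force between quill and strap between 0.3 and 35 N), for 0.8 s.
At the end, for the whole second after the job is handed in: All bolts lie in the yellow bin; the strap lies flat on the gauge base, mid-weld within 9 mm of the foot along the strap and 20 mm across; the gauge is sprung back up (under 4 mm); the pry bar lies flat on the tray floor (grip and tip under 22 mm high); all at rest (x of bolt_1 in the frame of bolt_bin between -0.06 and 0.06 m and y of bolt_1 in the frame of bolt_bin between -0.075 and 0.075 m and height (world z) of each of bolt_1, bolt_2, bolt_3, bolt_4 below 0.06 m and x of bolt_2 in the frame of bolt_bin between -0.06 and 0.06 m and y of bolt_2 in the frame of bolt_bin between -0.075 and 0.075 m and x of bolt_3 in the frame of bolt_bin between -0.06 and 0.06 m and y of bolt_3 in the frame of bolt_bin between -0.075 and 0.075 m and x of bolt_4 in the frame of bolt_bin between -0.06 and 0.06 m and y of bolt_4 in the frame of bolt_bin between -0.075 and 0.075 m and x of weld in the frame of anvil between -0.02 and 0.02 m and y of weld in the frame of anvil between -0.009 and 0.009 m and z of weld in the frame of anvil between 0.01 and 0.017 m and angle between strap's own z axis and vertical below 0.06 rad and value of joint quill below 0.004 m and linear speed of each of strap, pry_bar below 0.02 m/s and height (world z) of each of bar_grip, bar_tip below 0.022 m); the robot touches nothing.
It fails at once if a nozzle or the pliers is moved more than 3 cm (distance of any of nozzle_a, nozzle_b, pliers from where it was at the start of the episode above 0.03 m).
It fails at once if the gauge foot is rammed onto the strap with more than 60 N (contact force between quill and strap above 60 N).
Of bolt_1, bolt_2, bolt_3, bolt_4 only 2 to 4 are there at a start; the rules pass over those that are not, and their reading is None.
At some moment in a run one of pry_bar may be knocked a few centimetres aside while the robot is not near it.
Once in a run the grip may slacken for a moment while it holds something.
It also fails if it takes over 208 s, if anything falls off the work surface, if the arm or the gripper's body presses on something with over 40 N, if the wrist force passes 120 N, or if a joint passes its speed limit or range.

## Working session

There is one attempt and no reset: what is moved stays moved. The work goes in short steps, Python scripts to look and compute and a tool call to move; the robot and the scene stay as the last step left them, time stands still between calls to the robot, and variables do not carry over. Pictures are saved under pics/ and viewed, about 12 in all and at most 16, crops included, and the job is handed in when it is done.

Besides the shell and the picture viewer there is one more tool, called after "Emit:" as name(argument=value, ...) on one line, values as JSON. carry_out: Moves the arm, as the interface text tells. Its arguments: {"type":"object","properties":{"increments":{"type":"array"}},"required":["increments"]}

```bash
ls; mkdir -p pics; cat > h.py <<'E'
import cv2, numpy as np
from plant import ctrl
from scipy.spatial.transform import Rotation as R
def pose():
    o=ctrl.get_obs(); T=np.eye(4); T[:3,:3]=R.from_euler('xyz',o['orientation'],degrees=True).as_matrix(); T[:3,3]=o['tool_pos']; return T
def snap(n):
    T=pose(); s=ctrl.snapshot(n)
    if n=='wrist': s['c2w']=T@np.array(s['hand_eye'])
    else:
        M=np.eye(4); M[:3,:3]=cv2.Rodrigues(np.array(s['rvec'],float))[0]; M[:3,3]=np.ravel(s['tvec']); s['c2w']=np.linalg.inv(M)
    return s
def ray(s,px,z):
    """world point at height z seen at pixels px"""
    p=cv2.undistortPoints(np.array(px,float).reshape(-1,1,2),np.array(s['intrinsics']),np.array(s['dist'])).reshape(-1,2)
    d=np.c_[p,np.ones(len(p))]@s['c2w'][:3,:3].T; c=s['c2w'][:3,3]
    return c+d*((z-c[2])/d[:,2])[:,None]
def proj(s,P):
    M=np.linalg.inv(s['c2w']); return cv2.projectPoints(np.array(P,float).reshape(-1,3),cv2.Rodrigues(M[:3,:3])[0],M[:3,3],np.array(s['intrinsics']),np.array(s['dist']))[0].reshape(-1,2)
E
cat > a.py <<'E'
from h import *
print(ctrl.get_obs(), ctrl.pinch_z)
for n in('top','scene'):
    s=snap(n); cv2.imwrite(f'pics/{n}0.png',s['pixels'])
    print(n,s['c2w'][:3,3].round(3))
    for l in['nest','strap','bolt_1','pry_bar','gauge','quill','bolt_bin','nozzle_a','pliers','fulcrum','knob_top','foot']:
        try:
            for d in ctrl.search_frame(s,l)[:6]: print(l,np.round(d['centre'],3),round(d['confidence'],2),proj(s,d['centre']).round()[0])
        except Exception as e: print(l,e)
E
python3 a.py
```

```text
pics
{'clock': 0.0, 'joint_pos': array([ 8.05642519e+01,  2.05895730e+01,  6.34037413e-01, -1.85936877e-02,
       -7.01358300e+01, -1.65081933e+01]), 'qvel': array([-0.00334472,  0.01054865,  0.03213029,  0.08323651, -0.00255613,
        0.01942096]), 'tau': array([-1.41306173e-03, -5.82718527e+01,  2.93050110e+01,  6.99699014e+00,
        6.95468858e-03, -1.54247537e-04]), 'tool_pos': array([0.29511303, 0.60653085, 0.22565051]), 'orientation': array([-1.79990795e+02, -9.25664992e-02, -1.15950281e+02]), 'force': array([ 0.21795095, -0.68944079, -0.22998751]), 'moment': array([-0.00483447, -0.03927226,  0.00195245]), 'opening': 0.08778226954157466} 0.0188
top [0.359 0.051 1.081]
nest [ 0.45  -0.012  0.063] 0.8 [348. 246.]
strap [0.468 0.034 0.063] 0.75 [330. 239.]
bolt_1 [0.588 0.053 0.057] 0.47 [324. 196.]
bolt_1 [0.453 0.184 0.056] 0.39 [275. 244.]
bolt_1 [ 0.456 -0.008  0.064] 0.22 [346. 243.]
bolt_1 [0.465 0.039 0.059] 0.22 [329. 240.]
pry_bar [ 0.531 -0.255  0.008] 0.83 [431. 220.]
quill [ 0.638 -0.107  0.205] 0.57 [391. 163.]
bolt_bin [0.39  0.326 0.043] 0.74 [222. 267.]
bolt_b
[... 894 characters left out ...]
3.]
gauge [ 0.468 -0.111  0.05 ] 0.2 [358. 259.]
quill [ 0.632 -0.111  0.178] 0.68 [393. 183.]
quill [ 0.461 -0.049  0.078] 0.63 [333. 243.]
bolt_bin [0.663 0.202 0.022] 0.57 [300. 207.]
bolt_bin [ 0.414 -0.045  0.042] 0.39 [321. 265.]
nozzle_a [0.385 0.314 0.038] 0.51 [202. 231.]
nozzle_a [0.429 0.362 0.048] 0.4 [202. 216.]
pliers [0.469 0.272 0.018] 0.62 [237. 229.]
pliers [ 0.633 -0.112  0.18 ] 0.58 [393. 183.]
fulcrum [ 0.471 -0.112  0.05 ] 0.37 [359. 258.]
fulcrum [ 0.638 -0.117  0.018] 0.35 [393. 240.]
fulcrum [0.433 0.36  0.048] 0.31 [203. 216.]
knob_top [ 0.633 -0.106  0.181] 0.61 [391. 182.]
knob_top [ 0.411 -0.047  0.042] 0.28 [321. 265.]
foot [ 0.629 -0.11   0.182] 0.5 [392. 183.]
```

```bash
python3 - <<'E'
import cv2,numpy as np
a=cv2.resize(cv2.imread('pics/top0.png')[140:310,180:470],None,fx=2.7,fy=2.7,interpolation=cv2.INTER_CUBIC)
cv2.imwrite('pics/top0c.png',a)
b=cv2.resize(cv2.imread('pics/scene0.png')[150:350,170:460],None,fx=2.7,fy=2.7,interpolation=cv2.INTER_CUBIC)
cv2.imwrite('pics/scene0c.png',b)
E
```

```text
(no output)
```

View pics/top0c.png

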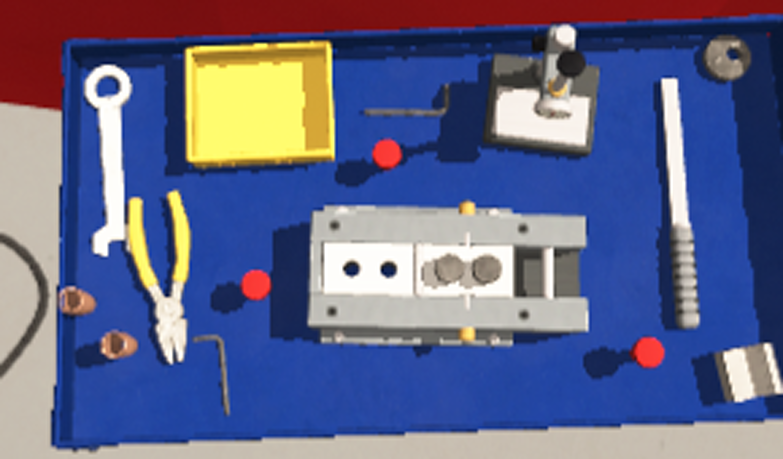

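View pics/scene0c.png

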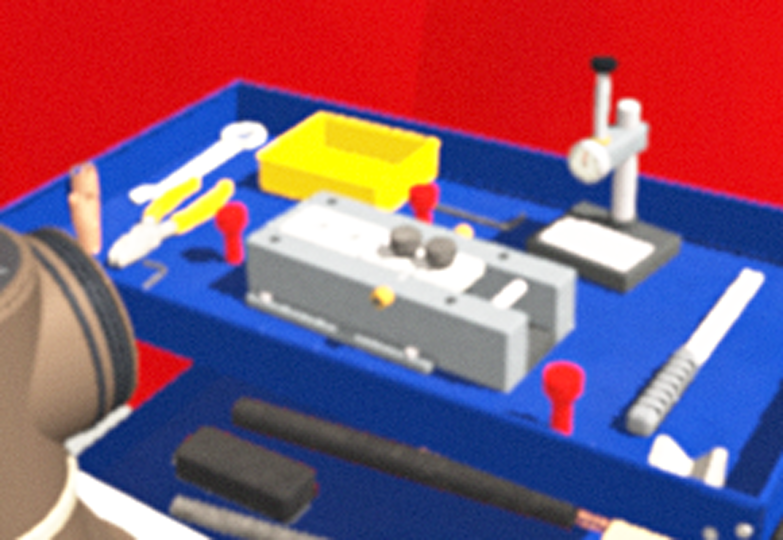

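The top crop shows two dark clamp bolts in the strap at about (448,268) and (486,268). The holes at (351,268) and (388,268) are empty. The red look-alikes are at (387,153), (255,285) and (649,352), so I'll leave those alone. The nest's pry end points toward world -y, the gauge is at (550,100), the bin at (260,100) and the bar at (680,200). I'm moving the wrist camera over the nest.

Emit:
carry_out(increments=[[0, 0, 0, 0, 0, 100, 0], [0, 0, -64, 165, -627, 100, 0], [0, 0, -64, 165, -627, 100, 0], [0, 0, -64, 165, -627, 100, 0], [0, 0, -64, 165, -627, 100, 0], [0, 0, -64, 165, -627, 100, 0], [0, 0, -64, 165, -627, 100, 0], [0, 0, -64, 165, -627, 100, 0], [0, 0, -64, 165, -627, 100, 0], [0, 0, -64, 165, -627, 100, 0], [0, 0, -64, 165, -627, 100, 0], [0, 0, -64, 165, -627, 100, 0], [0, 0, -64, 165, -627, 100, 0], [0, 0, -64, 165, -627, 100, 0], [0, 0, -64, 165, -627, 100, 0], [0, 0, -64, 165, -627, 100, 0]])

```text
clock: 3.3
tool_pos: [0.4602, -0.0193, 0.3266]
orientation: [180.0, 0.0, -179.9]
force: [1.1, 0.8, -0.6]
opening: 0.0878
```

```bash
python3 - <<'E'
from h import *
import pickle
s=snap('wrist'); cv2.imwrite('pics/w1.png',s['pixels'])
print(s['c2w'].round(3), pose().round(3))
print(np.array(s['hand_eye']).round(3))
pickle.dump({k:s[k] for k in('c2w','intrinsics','dist')},open('w1.pkl','wb'))
for l in['bolt_1','strap','nest','fulcrum','gauge','pry_bar']:
    for d in ctrl.search_frame(s,l)[:4]: print(l,np.round(d['centre'],3),round(d['confidence'],2),proj(s,d['centre']).round()[0])
E
```

```text
[[-1.    -0.002 -0.001  0.462]
 [-0.002  0.954  0.299 -0.099]
 [ 0.001  0.299 -0.954  0.485]
 [ 0.     0.     0.     1.   ]] [[-1.    -0.002  0.     0.46 ]
 [-0.002  1.     0.    -0.019]
 [-0.     0.    -1.     0.327]
 [ 0.     0.     0.     1.   ]]
[[ 1.    -0.     0.001 -0.001]
 [ 0.     0.954  0.299 -0.08 ]
 [-0.001 -0.299  0.954 -0.158]
 [ 0.     0.     0.     1.   ]]
bolt_1 [ 0.391 -0.206  0.057] 0.73 [375.  25.]
bolt_1 [0.583 0.053 0.055] 0.66 [245. 208.]
bolt_1 [ 0.469 -0.044  0.082] 0.63 [317. 149.]
bolt_1 [ 0.467 -0.009  0.085] 0.6 [319. 174.]
strap [0.465 0.025 0.058] 0.85 [320. 192.]
nest [ 0.467 -0.039  0.057] 0.76 [319. 150.]
nest [ 0.465 -0.009  0.081] 0.4 [320. 173.]
gauge [ 0.633 -0.108  0.018] 0.83 [212. 102.]
pry_bar [ 0.577 -0.251  0.012] 0.55 [243.  -0.]
```

View pics/w1.png

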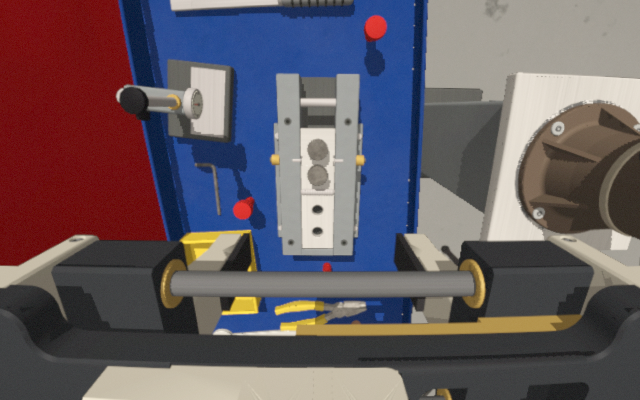

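The wrist picture shows the bolt heads at (317,150) and (318,176). The rails run from (277,74)/(359,75) to (282,254)/(353,255), and the rod is at (319,102). Next I'll fit the poses.

```bash
python3 - <<'E'
from h import *
import pickle
s=pickle.load(open('w1.pkl','rb'))
print('rails w',ray(s,[(277,74),(359,75),(282,254),(353,255)],.06).round(4).tolist())
print('holes',ray(s,[(317.5,209),(317,231)],.06).round(4).tolist(),'heads',ray(s,[(318,149),(318,174)],.082).round(4).tolist())
print('rod',ray(s,[(301,102),(337,102)],.053).round(4).tolist())
print('gauge base',ray(s,[(168,61),(236,66),(168,135),(232,141)],.02).round(4).tolist())
t=snap('top')
f=lambda L:[(180+x/2.7,140+y/2.7) for x,y in L]
print('rails t',ray(t,f([(311,211),(587,215),(309,327),(588,330)]),.06).round(4).tolist())
print('holes',ray(t,f([(351,268),(388,268)]),.06).round(4).tolist(),'heads',ray(t,f([(448,268),(486,268)]),.082).round(4).tolist())
print('gaugebase UL UR BL BR',ray(t,f([(498,55),(601,60),(485,147),(594,155)]),.02).round(4).tolist())
print('knob',ray(t,f([(571,64)]),.21).round(4).tolist())
print('bar tip, handle end',ray(t,f([(668,80),(687,327)]),.01).round(4).tolist())
print('bin',ray(t,f([(188,47),(330,41),(188,163),(334,160)]),.04).round(4).tolist())
m=ctrl.outline_of(t,'pry_bar')
p=np.argwhere(m[0]['pixels'])[:,::-1]; w=ray(t,p,.01)[:,:2]; c=w.mean(0); v=np.linalg.svd(w-c,full_matrices=False)[2][0]; q=(w-c)@v
print('bar net',c,v,c+v*q.min(),c+v*q.max(),m[0]['confidence'])
E
```

```text
rails w [[0.5237, -0.1437, 0.06], [0.4112, -0.1426, 0.06], [0.5273, 0.1314, 0.06], [0.4103, 0.133, 0.06]]
holes [[0.4686, 0.0525, 0.06], [0.4695, 0.0899, 0.06]] heads [[0.4673, -0.0438, 0.082], [0.4674, -0.0083, 0.082]]
rod [[0.4919, -0.1069, 0.053], [0.4405, -0.107, 0.053]]
gauge base [[0.6934, -0.1682, 0.02], [0.5906, -0.1596, 0.02], [0.7089, -0.0583, 0.02], [0.6057, -0.0482, 0.02]]
rails t [[0.5242, 0.1302, 0.06], [0.5233, -0.1483, 0.06], [0.4083, 0.129, 0.06], [0.4087, -0.1461, 0.06]]
holes [[0.467, 0.0887, 0.06], [0.4675, 0.0517, 0.06]] heads [[0.4658, -0.0069, 0.082], [0.4663, -0.044, 0.082]]
gaugebase UL UR BL BR [[0.7039, -0.0647, 0.02], [0.6995, -0.1758, 0.02], [0.6016, -0.0498, 0.02], [0.5942, -0.1653, 0.02]]
knob [[0.6345, -0.1086, 0.21]]
bar tip, handle end [[0.6808, -0.2499, 0.01], [0.4155, -0.258, 0.01]]
bin [[0.7026, 0.2673, 0.04], [0.711, 0.1163, 0.04], [0.5765, 0.2609, 0.04], [0.5814, 0.1092, 0.04]]
bar net [ 0.48006049 -0.25645275] [-0.99945938 -0.03287775] [ 0.54881991 -0.25419087] [ 0.41840676 -0.25848088] 0.72
```

Emit:
carry_out(increments=[[0, 0, 0, 7, -25, -60, 0], [0, 0, 0, 7, -25, -120, 0], [0, 0, 0, 7, -25, -180, 0], [0, 0, 0, 7, -25, -220, 0], [0, 0, 0, 7, -25, -245, 0], [0, 0, 0, 7, -25, -263, 0], [0, 0, 0, 7, -25, -263, 0], [0, 0, 0, 7, -25, -263, 1], [0, 0, 0, 7, -25, -263, 1], [0, 0, 0, 7, -25, -263, 1], [0, 0, 0, 7, -25, -263, 1], [0, 0, 0, 7, -25, -263, 1], [0, 0, 0, 7, -25, -255, 1], [0, 0, 0, 7, -25, -235, 1], [0, 0, 0, 7, -25, -210, 1], [0, 0, 0, 7, -25, -190, 1], [0, 0, 0, 7, -25, -190, 1]])

```text
clock: 5.88
tool_pos: [0.4682, -0.0448, 0.1381]
orientation: [179.9, 0.2, -179.9]
force: [0.6, 0.5, -1.9]
opening: 0.0287
```

Emit:
carry_out(increments=[[0, 0, 0, 30, 45, 0, 1], [0, 0, 0, 60, 90, 0, 1], [0, 0, 0, 90, 136, 0, 1], [0, 0, 0, 120, 182, 0, 1], [0, 0, 0, 150, 227, 0, 1], [0, 0, 0, 176, 266, 0, 1], [0, 0, 0, 176, 266, -40, 1], [0, 0, 0, 176, 266, -78, 1], [0, 0, 0, 176, 266, -78, 1], [0, 0, 0, 176, 266, -78, 0], [0, 0, 0, 176, 266, -78, 0], [0, 0, 0, 176, 266, -78, 0], [0, 0, 0, 176, 266, -40, 0], [0, 0, 0, 176, 266, 0, 0], [0, 0, 0, 120, 194, 0, 0], [0, 0, 0, 90, 150, 0, 0], [0, 0, 0, 60, 120, 0, 0], [0, 0, 0, 30, 80, 0, 0], [0, 0, 0, 0, 36, 0, 0], [0, 0, 0, 0, 36, 0, 0]])

```text
clock: 8.38
tool_pos: [0.4652, -0.0112, 0.1376]
orientation: [179.9, 0.1, 179.9]
force: [0.2, 0.8, -0.3]
opening: 0.0879
```

```bash
python3 - <<'E'
from h import *
for n in('top','scene'):
    s=snap(n)
    for l in['bolt_1']:
        for d in ctrl.search_frame(s,l)[:6]: print(n,l,np.round(d['centre'],3),round(d['confidence'],2))
cv2.imwrite('pics/s2.png',s['pixels'])
print(ctrl.get_obs()['tool_pos'])
E
```

```text
top bolt_1 [0.643 0.229 0.058] 0.68
top bolt_1 [ 0.635 -0.104  0.209] 0.5
scene bolt_1 [ 0.381 -0.208  0.053] 0.81
scene bolt_1 [0.63  0.196 0.021] 0.71
scene bolt_1 [ 0.461 -0.008  0.076] 0.66
scene bolt_1 [0.446 0.18  0.042] 0.57
scene bolt_1 [0.641 0.218 0.031] 0.56
[ 0.46824605 -0.00847676  0.13717814]
```

Emit:
carry_out(increments=[[0, 0, 0, 0, 0, -40, 0], [0, 0, 0, 0, 0, -60, 0], [0, 0, 0, 0, 0, -73, 0], [0, 0, 0, 0, 0, -73, 0], [0, 0, 0, 0, 0, -73, 1], [0, 0, 0, 0, 0, -73, 1], [0, 0, 0, 0, 0, -73, 1], [0, 0, 0, 0, 0, -73, 1], [0, 0, 0, 0, 0, -73, 1], [0, 0, 0, 0, 0, -65, 1], [0, 0, 0, 0, 0, -45, 1], [0, 0, 0, 0, 0, -20, 1], [0, 0, 0, 0, 0, 0, 1], [0, 0, 0, 0, 0, 0, 1]])

```text
clock: 10.32
tool_pos: [0.4682, -0.0087, 0.1381]
orientation: [179.9, 0.2, -179.9]
force: [-0.6, -0.3, -1.3]
opening: 0.0285
```

Emit:
carry_out(increments=[[0, 0, 0, 40, 35, 0, 1], [0, 0, 0, 75, 67, 0, 1], [0, 0, 0, 110, 98, 0, 1], [0, 0, 0, 145, 130, 0, 1], [0, 0, 0, 176, 158, 0, 1], [0, 0, 0, 176, 158, -40, 1], [0, 0, 0, 176, 158, -78, 1], [0, 0, 0, 176, 158, -78, 1], [0, 0, 0, 176, 158, -78, 0], [0, 0, 0, 176, 158, -78, 0], [0, 0, 0, 176, 158, -78, 0], [0, 0, 0, 176, 158, -40, 0], [0, 0, 0, 176, 158, 0, 0], [0, 0, 0, 130, 100, 60, 0], [0, 0, 0, 80, 50, 110, 0], [0, 0, 0, 40, 10, 160, 0], [0, 0, 0, 0, -30, 180, 0], [0, 0, 0, 0, -80, 180, 0], [0, 0, 0, 0, -130, 180, 0], [0, 0, 0, 0, -130, 180, 0]])

```text
clock: 12.82
tool_pos: [0.4663, -0.1414, 0.3188]
orientation: [180.0, 0.2, 180.0]
force: [-0.7, 0.0, 0.4]
opening: 0.0875
```

```bash
python3 - <<'E'
from h import *
print(ctrl.get_obs()['tool_pos'],ctrl.get_obs()['opening'])
for n in('top','scene','wrist'):
    s=snap(n); cv2.imwrite(f'pics/{n}3.png',s['pixels'])
    for l in['bolt_1','pry_bar']:
        for d in ctrl.search_frame(s,l)[:6]: print(n,l,np.round(d['centre'],3),round(d['confidence'],2))
a=cv2.imread('pics/top3.png')[140:310,180:470]; b=cv2.imread('pics/wrist3.png')[0:230,120:480]
cv2.imwrite('pics/c3.png',np.vstack([cv2.resize(a,(512,300)),cv2.resize(b,(512,300))]))
import pickle
pickle.dump({k:s[k] for k in('c2w','intrinsics','dist')},open('w3.pkl','wb'))
E
```

```text
[ 0.46632155 -0.14137618  0.31875078] 0.08753419003065495
top pry_bar [ 0.473 -0.254  0.019] 0.66
scene bolt_1 [0.444 0.177 0.044] 0.75
scene bolt_1 [ 0.382 -0.207  0.056] 0.71
scene bolt_1 [0.64  0.149 0.053] 0.67
scene bolt_1 [0.581 0.054 0.046] 0.6
scene bolt_1 [0.641 0.218 0.046] 0.59
scene pry_bar [ 0.495 -0.26   0.015] 0.73
scene pry_bar [0.467 0.013 0.06 ] 0.31
wrist bolt_1 [ 0.392 -0.204  0.055] 0.75
wrist bolt_1 [0.642 0.146 0.06 ] 0.68
wrist bolt_1 [0.584 0.048 0.022] 0.6
wrist bolt_1 [ 0.469 -0.064  0.059] 0.51
wrist pry_bar [ 0.536 -0.255  0.01 ] 0.56
wrist pry_bar [ 0.466 -0.008  0.061] 0.45
wrist pry_bar [ 0.634 -0.111  0.207] 0.4
```

View pics/c3.png

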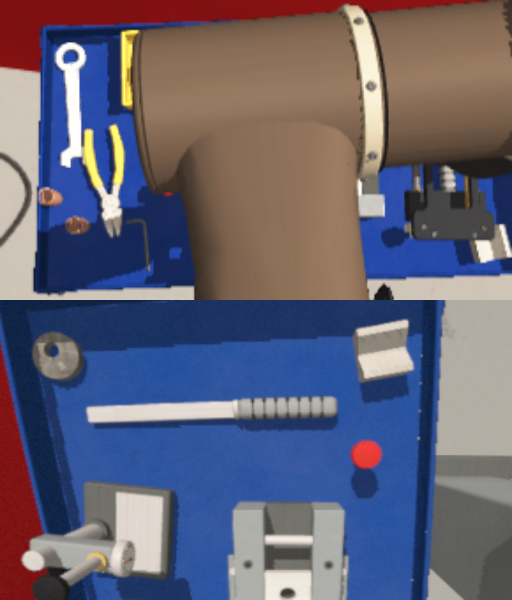

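The crop shows the strap free of bolts, the bar's tip at about (87,414) and its handle end at (337,406). The gauge is at lower left. The arm hides most of the bin, but the networks see two bolts in it. Next I'll measure the bar and the tray wall.

```bash
python3 - <<'E'
from h import *
import pickle
s=pickle.load(open('w3.pkl','rb'))
f=lambda L:[(120+x*360/512,(y-300)*230/300) for x,y in L]
print('bar tip/hend, junction at 0.01',ray(s,f([(87,414),(337,406),(238,409)]),.01).round(4).tolist())
print('wall z0',ray(s,f([(250,335)]),0).round(4).tolist(), 'z.04', ray(s,f([(250,303),(250,335)]),.04).round(4).tolist())
print('base corners',ray(s,f([(84,483),(172,488),(164,576)]),.02).round(4).tolist())
print('rails ends',ray(s,f([(233,502),(344,503)]),.06).round(4).tolist())
im=cv2.imread('pics/wrist3.png')
print(im[0:40:2,300].tolist())
E
```

```text
bar tip/hend, junction at 0.01 [[0.6849, -0.2496, 0.01], [0.4162, -0.257, 0.01], [0.5214, -0.2535, 0.01]]
wall z0 [[0.5077, -0.3338, 0.0]] z.04 [[0.5038, -0.354, 0.04], [0.5044, -0.3241, 0.04]]
base corners [[0.694, -0.1703, 0.02], [0.5961, -0.1637, 0.02], [0.6148, -0.0511, 0.02]]
rails ends [[0.5239, -0.153, 0.06], [0.4113, -0.152, 0.06]]
[[99, 51, 25], [99, 51, 30], [98, 49, 26], [98, 50, 30], [100, 50, 29], [100, 52, 31], [99, 51, 28], [99, 51, 29], [99, 49, 31], [96, 50, 27], [96, 49, 27], [97, 50, 26], [100, 51, 28], [101, 53, 32], [99, 50, 29], [98, 50, 25], [154, 80, 42], [160, 87, 48], [160, 87, 48], [160, 85, 47]]
```

Emit:
carry_out(increments=[[0, 0, -88.4, 37, -115, -60, 0], [0, 0, -88.4, 37, -115, -60, 0], [0, 0, -88.4, 37, -115, -60, 0], [0, 0, -88.4, 37, -115, -60, 0], [0, 0, -88.4, 37, -115, -120, 0], [0, 0, -88.4, 37, -115, -160, 0], [0, 0, -88.4, 37, -115, -200, 0], [0, 0, -88.4, 37, -115, -230, 0], [0, 0, -88.4, 37, -115, -250, 0], [0, 0, -88.4, 37, -115, -275, 0], [0, 0, -88.4, 37, -115, -295, 0], [0, 0, -88.4, 37, -115, -308, 0], [0, 0, -88.4, 37, -115, -314, 0], [0, 0, -88.4, 37, -115, -314, 0]])

```text
clock: 15.02
tool_pos: [0.5044, -0.2539, 0.0025]
orientation: [-180.0, -0.0, 91.7]
force: [0.4, 0.0, 0.7]
opening: 0.0879
```

Emit:
carry_out(increments=[[0, 0, 0, 0, 0, 0, 0.5], [0, 0, 0, 0, 0, 0, 1], [0, 0, 0, 0, 0, 0, 1], [0, 0, 0, 0, 0, 0, 1], [0, 0, 0, 0, 0, 0, 1], [0, 0, 0, 0, 0, 20, 1], [0, 0, 0, 0, 0, 60, 1], [0, 0, 0, 0, 0, 100, 1], [0, 0, 0, 0, 0, 140, 1], [0, 0, 0, 0, 0, 140, 1]])

```text
clock: 16.27
tool_pos: [0.5064, -0.2546, 0.1461]
orientation: [179.6, 0.1, 91.7]
force: [-0.1, -0.2, 0.1]
opening: 0.0007
```

```bash
python3 - <<'E'
from h import *
import pickle
print(pose().round(4),ctrl.get_obs()['force'],ctrl.get_obs()['opening'])
s=snap('scene'); w=snap('wrist')
print([ (np.round(d['centre'],3),d['confidence']) for d in ctrl.search_frame(w,'pry_bar')])
print([ (np.round(d['centre'],3),d['confidence']) for d in ctrl.search_frame(s,'pry_bar')])
cv2.imwrite('pics/c4.png',np.vstack([cv2.resize(s['pixels'][130:350,220:540],(640,440)),w['pixels'][:150]]))
pickle.dump({k:w[k] for k in('c2w','intrinsics','dist')},open('w4.pkl','wb'))
pickle.dump({k:s[k] for k in('c2w','intrinsics','dist')},open('s4.pkl','wb'))
E
```

```text
[[-0.0294  0.9995  0.0063  0.5064]
 [ 0.9996  0.0294 -0.0015 -0.2546]
 [-0.0017  0.0063 -1.      0.1461]
 [ 0.      0.      0.      1.    ]] [-0.13158298 -0.16535753  0.09241602] 0.0007337545942807978
[(array([ 0.481, -0.257,  0.02 ]), 0.79)]
[(array([0.468, 0.273, 0.016]), 0.55), (array([ 0.647, -0.12 ,  0.021]), 0.24)]
```

View pics/c4.png

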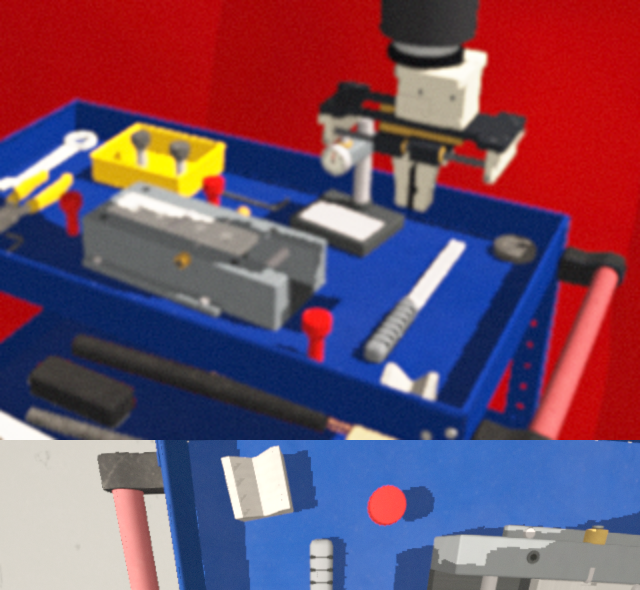

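Both bolts stand in the bin, but the bar was not gripped: it still lies on the tray with its handle end at wrist pixel (321,100). I'll measure it again.

```bash
python3 - <<'E'
from h import *
import pickle
s=pickle.load(open('s4.pkl','rb')); w=pickle.load(open('w4.pkl','rb'))
f=lambda L:[(220+x/2,130+y/2) for x,y in L]
print('scene hend, tip',ray(s,f([(374,354),(457,242)]),.01).round(4).tolist())
print('wrist hend',ray(w,[(321,103)],.01).round(4).tolist())
m=ctrl.outline_of(snap('wrist'),'pry_bar')
for k in m[:1]:
    p=np.argwhere(k['pixels'])[:,::-1]; q=ray(w,p,.012); print(k['confidence'],p.min(0),p.max(0),q.min(0),q.max(0))
    for r in range(p[:,1].min(),p[:,1].max()+1,15):
        c=p[p[:,1]==r]; print(r,c[:,0].min(),c[:,0].max(),ray(w,[c.mean(0)],.015).round(4))
E
```

```text
scene hend, tip [[0.4171, -0.26, 0.01], [0.6771, -0.2516, 0.01]]
wrist hend [[0.4212, -0.2565, 0.01]]
0.57 [310 102] [333 323] [ 0.4201411  -0.26694286  0.012     ] [ 0.67867655 -0.24090744  0.012     ]
102 315 327 [[ 0.4204 -0.2565  0.015 ]]
117 310 332 [[ 0.4342 -0.2561  0.015 ]]
132 310 332 [[ 0.4484 -0.2557  0.015 ]]
147 310 333 [[ 0.4629 -0.2548  0.015 ]]
162 310 331 [[ 0.4779 -0.2554  0.015 ]]
177 310 331 [[ 0.4934 -0.255   0.015 ]]
192 310 331 [[ 0.5093 -0.2545  0.015 ]]
207 312 330 [[ 0.5258 -0.2535  0.015 ]]
222 313 329 [[ 0.5428 -0.2531  0.015 ]]Traceback (most recent call last):
  File "<stdin>", line 11, in <module>
    return umr_minimum(a, axis, None, out, keepdims, initial, where)
ValueError: zero-size array to reduction operation minimum which has no identity
```

Emit:
carry_out(increments=[[0, 0, 0, 0, -1, -20, 0], [0, 0, 0, 0, -1, -50, 0], [0, 0, 0, 0, -1, -80, 0], [0, 0, 0, 0, -1, -110, 0], [0, 0, 0, 0, -1, -130, 0], [0, 0, 0, 0, -1, -140, 0], [0, 0, 0, 0, -1, -140, 0], [0, 0, 0, 0, -1, -140, 1], [0, 0, 0, 0, -1, -140, 1], [0, 0, 0, 0, -1, -140, 1], [0, 0, 0, 0, -1, -140, 1], [0, 0, 0, 0, -1, -140, 1], [0, 0, 0, 0, -1, -140, 1], [0, 0, 0, 0, -1, -140, 1], [0, 0, 0, 0, -1, -140, 1]])

```text
clock: 18.45
tool_pos: [0.5043, -0.2551, 0.0026]
orientation: [180.0, 0.0, 91.7]
force: [-0.3, -0.6, 1.1]
opening: 0.0217
```

Emit:
carry_out(increments=[[0, 0, 0, 0, 0, 5, 1], [0, 0, 0, 0, 0, 15, 1], [0, 0, 0, 0, 0, 30, 1], [0, 0, 0, 0, 0, 50, 1], [0, 0, 0, 0, 0, 70, 1], [0, 0, 0, 0, 0, 90, 1], [0, 0, 0, 0, 0, 100, 1], [0, 0, 0, 0, 0, 100, 1], [0, 0, 0, 0, 0, 100, 1]])

```text
clock: 19.58
tool_pos: [0.5038, -0.2549, 0.102]
orientation: [-179.9, -0.0, 91.6]
force: [0.7, -0.4, -1.4]
opening: 0.022
```

```bash
python3 - <<'E'
from h import *
import pickle
print(pose().round(4),ctrl.get_obs()['force'],ctrl.get_obs()['moment'],ctrl.get_obs()['opening'])
s=snap('scene'); w=snap('wrist')
cv2.imwrite('pics/c5.png',np.vstack([cv2.resize(s['pixels'][150:350,250:530],(560,400)),w['pixels'][100:260,40:600]]))
pickle.dump({k:w[k] for k in('c2w','intrinsics','dist')},open('w5.pkl','wb'))
pickle.dump({k:s[k] for k in('c2w','intrinsics','dist')},open('s5.pkl','wb'))
E
```

```text
[[-2.870e-02  9.996e-01 -9.000e-04  5.038e-01]
 [ 9.996e-01  2.870e-02  4.000e-04 -2.549e-01]
 [ 4.000e-04 -9.000e-04 -1.000e+00  1.020e-01]
 [ 0.000e+00  0.000e+00  0.000e+00  1.000e+00]] [ 0.66336477 -0.44299078 -1.41818478] [ 0.00947713 -0.08902033 -0.03110873] 0.02200206424172774
```

View pics/c5.png

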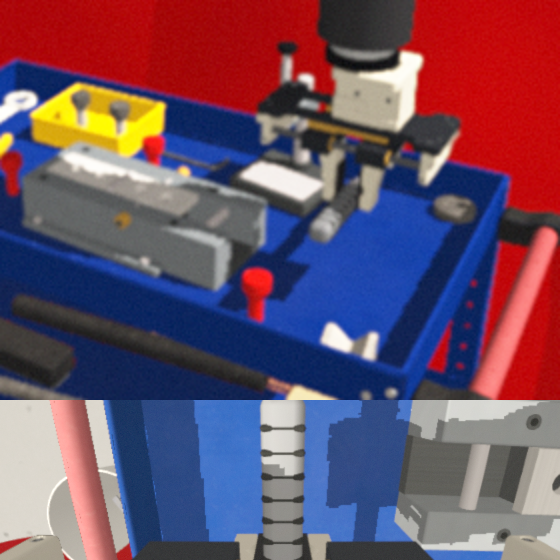

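The bar is now held (opening 22 mm), with its handle end at scene crop (318,232). I'll check its tilt in the grip.

```bash
python3 - <<'E'
from h import *
import pickle
s=pickle.load(open('s5.pkl','rb')); w=pickle.load(open('w5.pkl','rb'))
g=np.array([.5038,-.2549,.0994])
for t in(0,5,10,20):
    a=np.radians(t); d=np.array([np.cos(a),np.cos(a)*.0287,-np.sin(a)]); u=np.array([np.sin(a),0,np.cos(a)])
    e=g+u*.0-d*.0875
    P=[e+u*.0,e+u*.02]
    p=proj(s,P); q=proj(w,P); print(t,'scene crop',((p-[250,150])*2).round(1).tolist(),'wrist',q.round(1).tolist())
im=ctrl.snapshot('wrist'); cv2.imwrite('pics/w5b.png',cv2.resize(im['pixels'][0:160,240:400],None,fx=3,fy=3))
o=ctrl.outline_of(im,'pry_bar')
for k in o[:2]:
    p=np.argwhere(k['pixels'])[:,::-1]; print(k['confidence'],p.min(0),p.max(0))
E
```

```text
0 scene crop [[316.6, 241.6], [317.8, 224.7]] wrist [[319.8, 92.8], [319.5, 90.5]]
5 scene crop [[317.2, 235.0], [319.2, 217.3]] wrist [[319.7, 92.7], [319.2, 94.4]]
10 scene crop [[318.1, 228.2], [320.8, 209.7]] wrist [[319.6, 94.0], [319.0, 100.5]]
20 scene crop [[320.5, 213.7], [324.6, 194.4]] wrist [[319.3, 102.0], [318.4, 119.9]]
0.57 [300  93] [345 324]
```

View pics/w5b.png

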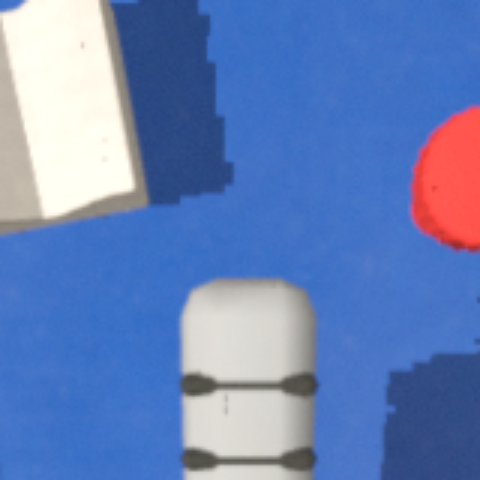

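```bash
cat > lev.py <<'E'
import numpy as np
def tcp(th,L,c=0,g=181,rod=(-.1085*1000,47.)):
    a=np.radians(th); d=np.array([np.cos(a),-np.sin(a)]); u=np.array([np.sin(a),np.cos(a)])
    t=np.array(rod)+(6+c)*u
    return t-(g-L)*d-.4*u, t+L*d   # TCP (y,z), tip underside (y,z)
if __name__=='__main__':
    for th,L,c in[(25,-25,8),(25,-10,5),(25,5,3),(25,50,3),(25,50,0),(20,50,0),(15,50,0),(10,50,0),(5,50,0),(0,50,0),(-5,50,0),(-10,50,0),(-12,50,0)]:
        p,t=tcp(th,L,c); print(th,L,c,p.round(1),'tip',t.round(1))
E
python3 lev.py
```

```text
25 -25 8 [-289.5  146.4] tip [-125.2   70.3]
25 -10 5 [-277.1  137.3] tip [-112.9   61.2]
25 5 3 [-264.4  129.2] tip [-100.2   53. ]
25 50 3 [-223.6  110.2] tip [-59.4  34. ]
25 50 0 [-224.9  107.4] tip [-60.6  31.3]
20 50 0 [-229.7   97.1] tip [-59.5  35.5]
15 50 0 [-233.6   86.3] tip [-58.7  39.9]
10 50 0 [-236.5   75.3] tip [-58.2  44.2]
5 50 0 [-238.5   64. ] tip [-58.2  48.6]
0 50 0 [-239.5   52.6] tip [-58.5  53. ]
-5 50 0 [-239.5   41.2] tip [-59.2  57.3]
-10 50 0 [-238.5   29.8] tip [-60.3  61.6]
-12 50 0 [-237.8   25.2] tip [-60.8  63.3]
```

Emit:
carry_out(increments=[[0, 0, 0, 0, 0, 40, 1], [0, 0, 0, 0, 0, 80, 1], [0, 0, 0, 0, 0, 120, 1], [0, 0, 0, 0, 0, 160, 1], [0, 0, 0, 0, 0, 160, 1], [0, 0, 10, 0, 0, 160, 1], [0, 0, 20, -6, -5, 160, 1], [0, 0, 30, -12, -10, 160, 1], [0, 0, 40, -18, -20, 160, 1], [0, 0, 50, -24, -30, 160, 1], [0, 0, 60, -30, -35, 160, 1], [0, 0, 70, -36, -40, 160, 1], [0, 0, 80, -36, -45, 160, 1], [0, 0, 88.4, -36, -45, 160, 1], [0, 0, 88.4, -36, -45, 160, 1], [0, 0, 88.4, -36, -45, 160, 1]])

```text
clock: 21.78
tool_pos: [0.4681, -0.2999, 0.2618]
orientation: [180.0, -0.1, 179.9]
force: [0.2, -0.2, -2.0]
opening: 0.0215
```

Emit:
carry_out(increments=[[-10, 0, 0, 0, 0, 0, 1], [-20, 0, 0, 0, 0, 0, 1], [-25, 0, 0, 0, 3, -30, 1], [-25, 0, 0, 0, 6, -60, 1], [-25, 0, 0, 0, 10, -90, 1], [-25, 0, 0, 0, 10, -112, 1], [-25, 0, 0, 0, 10, -112, 1], [-25, 0, 0, 0, 10, -112, 1]])

```text
clock: 22.78
tool_pos: [0.4689, -0.2901, 0.1514]
orientation: [-155.0, 0.1, -180.0]
force: [-0.5, -0.4, -0.8]
opening: 0.0218
```

```bash
python3 - <<'E'
from h import *
print(ctrl.get_obs()['tool_pos'],ctrl.get_obs()['orientation'],ctrl.get_obs()['opening'])
s=snap('scene'); t=snap('top'); w=snap('wrist')
a=cv2.resize(s['pixels'][170:320,260:460],(800,600)) 
P=pose()
tip=P@np.array([0,.181,-.0034,1]); he=P@np.array([0,-.0875,-.0075,1])
for n,x in(('s',s),('w',w)):
    for q in(tip,he): 
        p=proj(x,q[:3])[0]; print(n,q[:3].round(4),p.round(1), ((p-[260,170])*4).round())
b=a.copy()
cv2.imwrite('pics/c6.png',b); cv2.imwrite('pics/w6.png',w['pixels'])
E
```

```text
[ 0.46892145 -0.29010494  0.15139335] [-1.54991289e+02  5.26802853e-02 -1.79987138e+02] 0.021847889249823206
s [ 0.4691 -0.1246  0.0782] [363.5 250. ] [414. 320.]
s [ 0.469  -0.3662  0.1954] [475.9 232. ] [864. 248.]
w [ 0.4691 -0.1246  0.0782] [323.8 446.3] [ 255. 1105.]
w [ 0.469  -0.3662  0.1954] [324.9  91.9] [ 260. -312.]
```

View pics/c6.png

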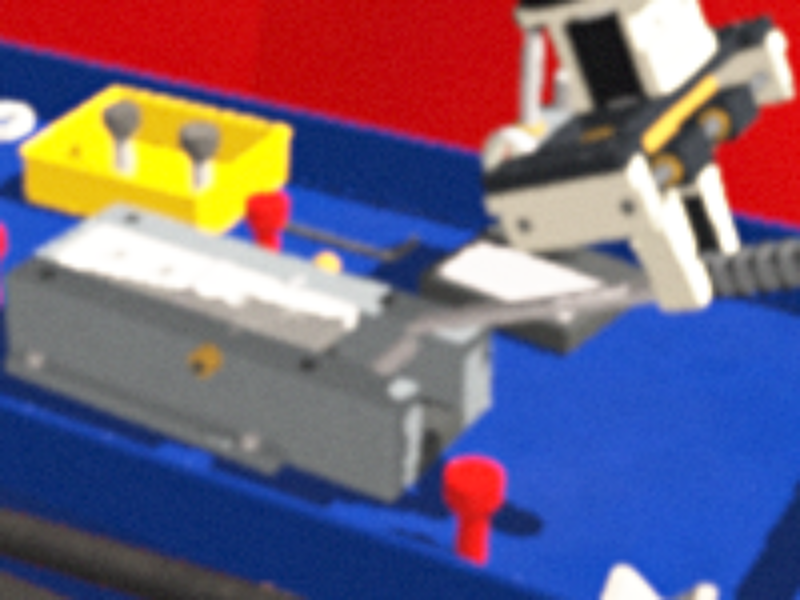

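The picture shows the tip at crop (412,326), right over the rod and within 2 px of the prediction (414,320). I'm sliding it in over the rod.

Emit:
carry_out(increments=[[0, 0, 0, 0, 7, -6, 1], [0, 0, 0, 0, 13, -12, 1], [0, 0, 0, 0, 20, -17, 1], [0, 0, 0, 0, 26, -20, 1], [0, 0, 0, 0, 35, -25, 1], [0, 0, 0, 0, 44, -29, 1], [0, 0, 0, 0, 54, -33, 1], [0, 0, 0, 0, 63, -38, 1], [0, 0, 0, 0, 63, -38, 1], [0, 0, 0, 0, 63, -38, 1]])

```text
clock: 24.18
tool_pos: [0.4684, -0.227, 0.1126]
orientation: [-155.0, -0.0, -179.9]
force: [-0.3, -0.4, -1.0]
opening: 0.0213
```

Emit:
carry_out(increments=[[0, 0, 0, 0, -1.5, -3.5, 1], [2.5, 0, 0, 0, -4, -9, 1], [5, 0, 0, 0, -6.5, -14, 1], [7.5, 0, 0, 0, -8.5, -19.5, 1], [10, 0, 0, 0, -10.5, -25, 1], [12.5, 0, 0, 0, -12, -31, 1], [15, 0, 0, 0, -13.5, -36.5, 1], [15, 0, 0, 0, -13.5, -36.5, 1], [15, 0, 0, 0, -13.5, -36.5, 1]])

```text
clock: 25.3
tool_pos: [0.4681, -0.241, 0.0762]
orientation: [-169.9, -0.0, -180.0]
force: [0.2, -1.2, -0.8]
opening: 0.0217
```

Emit:
carry_out(increments=[[1.5, 0, 0, 0, -0.8, -3.5, 1], [3, 0, 0, 0, -1.5, -7, 1], [4, 0, 0, 0, -2, -9.5, 1], [5, 0, 0, 0, -2, -12, 1], [6, 0, 0, 0, -2.3, -14.3, 1], [7, 0, 0, 0, -2.6, -16.5, 1], [7, 0, 0, 0, -2.6, -16.5, 1]])

```text
clock: 26.18
tool_pos: [0.4681, -0.243, 0.0592]
orientation: [-177.1, -0.0, -180.0]
force: [0.5, 5.8, -0.8]
opening: 0.0217
```

Emit:
carry_out(increments=[[1.5, 0, 0, 0, -0.3, -3.5, 1], [3, 0, 0, 0, -0.5, -7, 1], [4, 0, 0, 0, -0.5, -9.4, 1], [5, 0, 0, 0, -0.5, -11.7, 1], [5, 0, 0, 0, -0.5, -11.7, 1]])

```text
clock: 26.8
tool_pos: [0.4681, -0.2441, 0.0476]
orientation: [178.0, -0.0, -180.0]
force: [-0.8, 0.5, -1.3]
opening: 0.0218
```

```bash
python3 - <<'E'
from h import *
print(ctrl.get_obs()['force'],ctrl.get_obs()['moment'])
s=snap('scene')
cv2.imwrite('pics/c7.png',cv2.resize(s['pixels'][190:310,270:450],(780,520)))
E
```

```text
[-0.80457091  0.50868549 -1.34673299] [0.21693736 0.12071626 0.10254524]
```

View pics/c7.png

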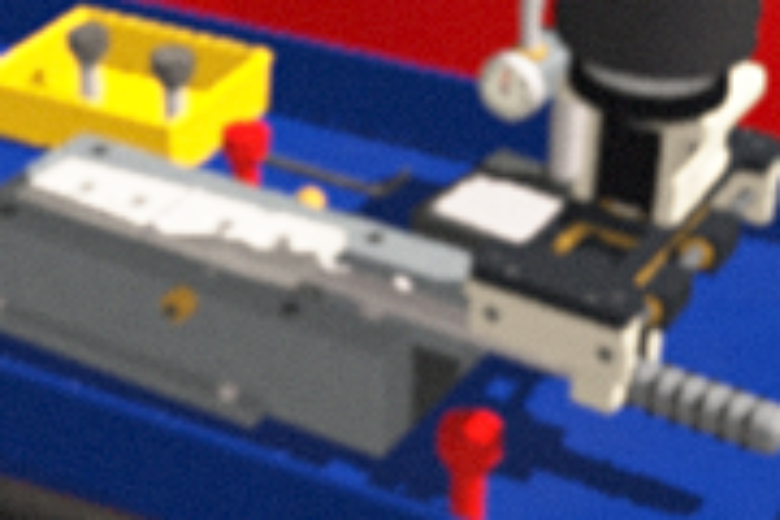

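The picture shows the blade reaching in over the rod toward the strap's end, but I can't judge the lift from it. I'll carry on to about 10 degrees below level while watching the force.

Emit:
carry_out(increments=[[1.5, 0, 0, 0, 0, -3.5, 1], [3, 0, 0, 0, 0.2, -7, 1], [4, 0, 0, 0, 0.4, -9.4, 1], [5, 0, 0, 0, 0.6, -11.7, 1], [5, 0, 0, 0, 0.6, -11.7, 1]])

```text
clock: 27.48
tool_pos: [0.4683, -0.2432, 0.036]
orientation: [173.0, -0.0, -180.0]
force: [-0.3, 1.5, -0.6]
opening: 0.0218
```

```bash
python3 - <<'E'
from h import *
print(ctrl.get_obs()['force'],ctrl.get_obs()['moment'])
s=snap('scene'); w=snap('wrist')
cv2.imwrite('pics/c8.png',np.vstack([cv2.resize(s['pixels'][205:285,270:430],(640,320)),cv2.resize(w['pixels'][60:260,160:480],(640,270))]))
np.save('c8s.npy',s['pixels'])
E
```

```text
[-0.34732868  1.50902135 -0.59794573] [0.08126468 0.17473957 0.12454211]
```

View pics/c8.png

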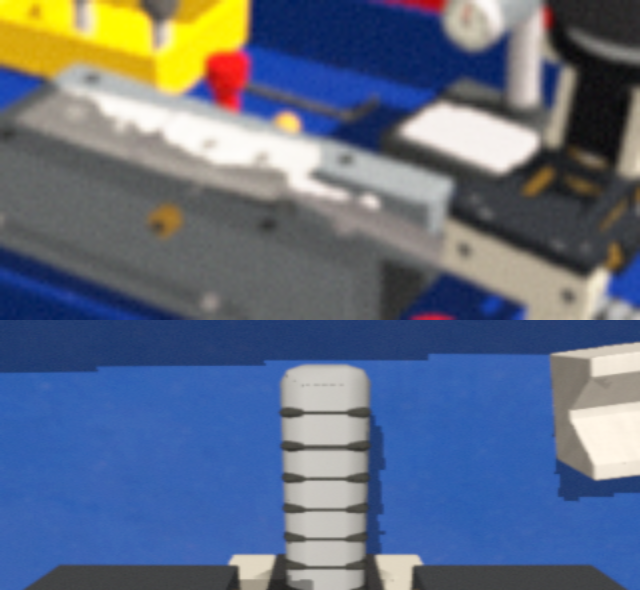

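The strap's side now shows above the near rail at crop (290,190), so it has come loose. A few degrees more, then I'll bring the bar back out.

Emit:
carry_out(increments=[[1.5, 0, 0, 0, 0.4, -3.5, 1], [3, 0, 0, 0, 0.6, -7, 1], [3, 0, 0, 0, 0.6, -7, 1], [3, 0, 0, 0, 0.6, -7, 1]])

```text
clock: 28.08
tool_pos: [0.4684, -0.2427, 0.0293]
orientation: [170.1, 0.0, -179.9]
force: [-0.2, 0.3, -2.1]
opening: 0.022
```

Emit:
carry_out(increments=[[-5, 0, 0, 0, -1.2, 11.7, 1], [-10, 0, 0, 0, -1.2, 23.6, 1], [-15, 0, 0, 0, 0, 35.5, 1], [-20, 0, 0, 0, 2, 47, 1], [-25, 0, 0, 0, 5, 58.5, 1], [-30, 0, 0, 0, 9.5, 70.5, 1], [-34, 0, 0, 0, 14.5, 82, 1], [-34, 0, 0, 0, 14.5, 82, 1]])

```text
clock: 29.08
tool_pos: [0.4688, -0.2268, 0.1117]
orientation: [-156.0, 0.1, -179.8]
force: [0.2, -0.2, -2.0]
opening: 0.0216
```

Emit:
carry_out(increments=[[0, 0, 0, 0, -10, 5, 1], [0, 0, 0, 0, -27, 13, 1], [0, 0, 0, 0, -45, 22, 1], [0, 0, 0, 0, -65, 33, 1], [0, 0, 0, 0, -70, 60, 1], [0, 0, 0, 0, -70, 100, 1], [8, 0, 0, 0, -70, 130, 1], [16, 0, 0, 0, -70, 150, 1], [24, 0, 0, 0, -70, 150, 1], [24, 0, 0, 0, -70, 150, 1]])

```text
clock: 30.32
tool_pos: [0.4687, -0.3005, 0.2617]
orientation: [179.9, 0.2, 179.8]
force: [-0.1, -0.9, -1.7]
opening: 0.0216
```

```bash
python3 - <<'E'
from h import *
print(ctrl.get_obs()['force'],ctrl.get_obs()['opening'])
s=snap('scene')
for d in ctrl.search_frame(s,'strap')[:2]: print(d['centre'],d['confidence'])
cv2.imwrite('pics/c9.png',cv2.resize(s['pixels'][205:295,260:430],(765,405),interpolation=cv2.INTER_CUBIC))
# predicted strap top corners: seated and raised
for n,zr in(('seat',60),('up',72)):
    P=[(.4675+sx*.025,-.0725,zr/1000) for sx in(-1,1)]; print(n,((proj(s,P)-[260,205])*4.5).round())
print('far',((proj(s,[(.4425,.1175,.06),(.4925,.1175,.06)])-[260,205])*4.5).round())
E
```

```text
[-0.13485265 -0.87928149 -1.70932068] 0.021556413346078374
[0.4661, 0.0037, 0.0608] 0.87
[0.6299, -0.1103, 0.1698] 0.15
seat [[349. 228.]
 [401. 185.]]
up [[349. 207.]
 [401. 165.]]
far [[ 59. 130.]
 [115.  93.]]
```

View pics/c9.png

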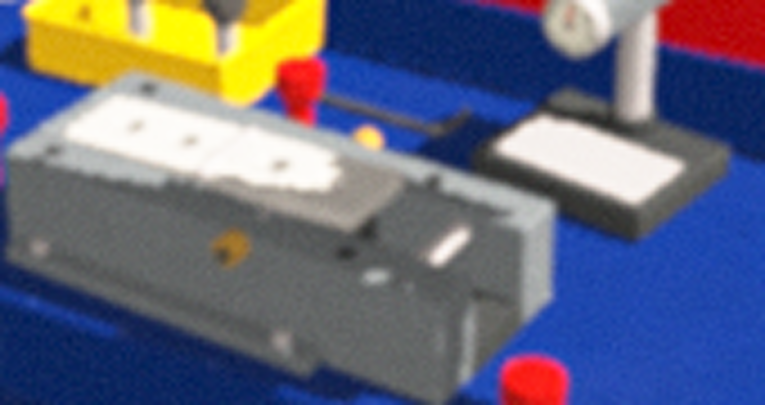

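The strap's end corners are at about (352,230) and (404,180), close to the seated prediction and not the raised one. I'll check that with an overlay.

```bash
python3 - <<'E'
from h import *
s=snap('scene'); im=s['pixels']; old=np.load('c8s.npy'); s0=cv2.imread('pics/scene0.png')
x0,y0,W,H,k=310,225,66,50,6
def c(i): return cv2.convertScaleAbs(cv2.resize(i[y0:y0+H,x0:x0+W],None,fx=k,fy=k,interpolation=cv2.INTER_CUBIC),alpha=1.6)
a=c(im); b=a.copy()
def line(img,P,col):
    p=((proj(s,P)-[x0,y0]+.5)*k).astype(int); cv2.polylines(img,[p.reshape(-1,1,2)],False,col,1)
N=lambda x,y,z:(.4675+x/1000,.0225+y/1000,z/1000)
for z,col in((60,(0,255,0)),(72,(0,0,255))): line(b,[N(-25,95,60),N(-25,-95,z),N(25,-95,z),N(25,95,60)],col)
line(b,[N(-26,-131,53),N(26,-131,53)],(255,255,0))
line(b,[N(-26,109,60),N(-26,-169,60),N(-58,-169,60)],(255,0,255))
cv2.imwrite('pics/c10.png',np.vstack([np.hstack([a,b]),np.hstack([c(old),c(s0)])]))
E
```

```text
(no output)
```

View pics/c10.png

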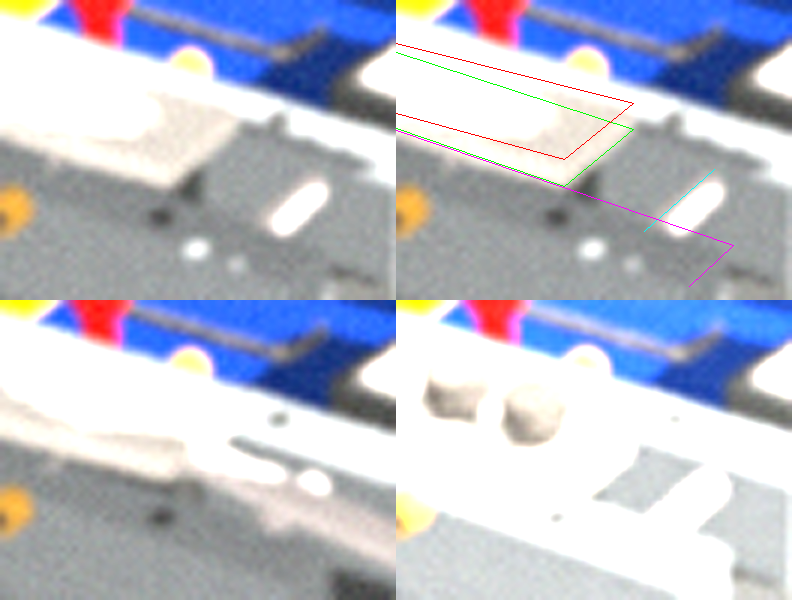

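The overlay is ambiguous because the scene calibration is off by a few millimetres. The far corner stands about 23 px higher than at the start and there's a dark gap under the end, so the strap looks raised. I'll stow the bar and look obliquely from there.

Emit:
carry_out(increments=[[0, 0, -10, 0, 0, 0, 1], [0, 0, -20, 6, 5, 0, 1], [0, 0, -30, 12, 10, 0, 1], [0, 0, -40, 18, 20, 0, 1], [0, 0, -50, 24, 30, 0, 1], [0, 0, -60, 30, 35, 0, 1], [0, 0, -70, 36, 40, 0, 1], [0, 0, -80, 36, 45, 0, 1], [0, 0, -88.4, 36, 45, 0, 1], [0, 0, -88.4, 36, 45, -40, 1], [0, 0, -88.4, 36, 45, -90, 1], [0, 0, -88.4, 36, 45, -140, 1], [0, 0, -88.4, 36, 45, -190, 1], [0, 0, -88.4, 36, 45, -220, 1], [0, 0, -88.4, 36, 45, -240, 1], [0, 0, -88.4, 36, 45, -252, 1], [0, 0, -88.4, 36, 45, -256, 1], [0, 0, -88.4, 36, 45, -258, 1], [0, 0, -88.4, 36, 45, -258, 1]])

```text
clock: 32.85
tool_pos: [0.5048, -0.253, 0.0038]
orientation: [179.9, 0.0, 91.7]
force: [-0.2, -0.1, -1.7]
opening: 0.0216
```

Emit:
carry_out(increments=[[0, 0, 0, 0, 0, 0, 0], [0, 0, 0, 0, 0, 0, 0], [0, 0, 0, 0, 0, 0, 0], [0, 0, 0, 0, 0, 0, 0], [0, 0, 0, 0, 0, 20, 0], [0, 0, 0, 0, 0, 60, 0], [0, 0, 0, 0, 0, 100, 0], [0, 0, 0, 0, 0, 100, 0]])

```text
clock: 33.85
tool_pos: [0.5065, -0.2535, 0.1066]
orientation: [179.6, 0.1, 91.7]
force: [-0.1, -0.4, -0.1]
opening: 0.0872
```

```bash
python3 - <<'E'
from h import *
import pickle
print(ctrl.get_obs()['tool_pos'],ctrl.get_obs()['opening'])
w=snap('wrist'); pickle.dump({k:w[k] for k in('c2w','intrinsics','dist')},open('w11.pkl','wb'))
cv2.imwrite('pics/w11.png',cv2.resize(w['pixels'][60:270,280:640],None,fx=2.2,fy=2.2,interpolation=cv2.INTER_CUBIC))
for d in ctrl.search_frame(w,'pry_bar')[:2]: print(d['centre'],d['confidence'])
E
```

```text
[ 0.50652876 -0.25345803  0.10659823] 0.08718641128705937
[0.4935, -0.2529, 0.022] 0.75
```

View pics/w11.png

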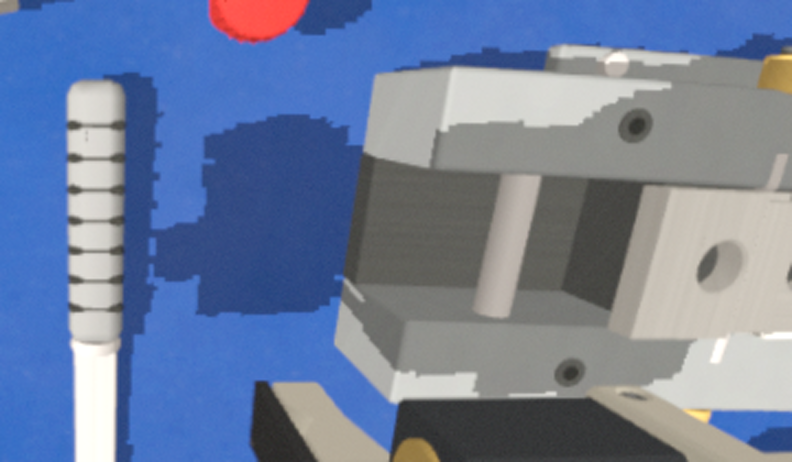

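The oblique view shows the strap's pry end clearly up above the rails, with its end edge at (640,260) and the noses beneath. The bar lies flat at (95,250). Going to the strap now.

Emit:
carry_out(increments=[[0, 0, 0, 0, 0, 50, 0], [0, 0, 10, -10, 50, 100, 0], [0, 0, 20, -20, 100, 100, 0], [0, 0, 30, -37, 150, 100, 0], [0, 0, 40, -37, 200, 100, 0], [0, 0, 50, -37, 246, 100, 0], [0, 0, 60, -37, 246, 100, 0], [0, 0, 70, -37, 246, 100, 0], [0, 0, 80, -37, 246, 70, 0], [0, 0, 88.3, -37, 246, 40, 0], [0, 0, 88.3, -37, 246, 0, 0], [0, 0, 88.3, -37, 246, 0, 0], [0, 0, 88.3, -37, 246, 0, 0]])

```text
clock: 35.58
tool_pos: [0.4677, -0.007, 0.1037]
orientation: [-180.0, -0.0, 180.0]
force: [0.3, 0.6, 0.0]
opening: 0.0873
```

```bash
python3 - <<'E'
from h import *
import pickle
print(pose().round(4).tolist())
s=pickle.load(open('w11.pkl','rb'))
f=lambda L:[(280+x/2.2,60+y/2.2) for x,y in L]
print('rail corners',ray(s,f([(375,75),(455,68),(435,167),(408,322),(395,400)]),.06).round(4).tolist())
print('strap end top',ray(s,f([(655,187),(632,337)]),.072).round(4).tolist(),'hole',ray(s,f([(722,265)]),.070).round(4).tolist())
w=snap('wrist'); cv2.imwrite('pics/w12.png',w['pixels'])
for d in ctrl.search_frame(w,'strap')[:2]: print(d['centre'],d['confidence'])
E
```

```text
[[-1.0, 0.0005, -0.0003, 0.4677], [0.0005, 1.0, -0.0006, -0.007], [0.0003, -0.0006, -1.0, 0.1037], [0.0, 0.0, 0.0, 1.0]]
rail corners [[0.4149, -0.1682, 0.06], [0.4117, -0.1434, 0.06], [0.4419, -0.1443, 0.06], [0.4946, -0.1439, 0.06], [0.5243, -0.1431, 0.06]]
strap end top [[0.4439, -0.0783, 0.072], [0.4938, -0.0716, 0.072]] hole [[0.4684, -0.0446, 0.07]]
[0.4644, -0.0199, 0.0654] 0.72
```

Emit:
carry_out(increments=[[-3.6, 0, 0, 0, 0, -10, 0], [-3.6, 0, 0, 0, 0, -25, 0], [-3.6, 0, 0, 0, 0, -36, 0], [-3.6, 0, 0, 0, 0, -41.5, 0], [-3.6, 0, 0, 0, 0, -41.5, 0], [-3.6, 0, 0, 0, 0, -41.5, 1], [-3.6, 0, 0, 0, 0, -41.5, 1], [-3.6, 0, 0, 0, 0, -41.5, 1], [-3.6, 0, 0, 0, 0, -41.5, 1], [-3.6, 0, 0, 0, 0, -41.5, 1], [-3.6, 0, 0, 0, 0, -41.5, 1]])

```text
clock: 37.05
tool_pos: [0.4679, -0.0068, 0.0619]
orientation: [-176.4, 0.1, 180.0]
force: [2.2, -1.0, 0.5]
opening: 0.0495
```

Emit:
carry_out(increments=[[0, 0, 0, 0, 0, 3, 1], [0, 0, 0, 0, 0, 8, 1], [0, 0, 0, 0, 0, 15, 1], [0, 0, 0, 0, 0, 25, 1], [0, 0, 0, 0, 0, 35, 1], [1.8, 0, 0, 0, 0, 50, 1], [3.6, 0, 0, 0, 0, 65, 1], [3.6, 0, 0, 0, 0, 65, 1], [3.6, 0, 0, 0, 0, 65, 1]])

```text
clock: 38.17
tool_pos: [0.4668, -0.0072, 0.1263]
orientation: [-180.0, -0.0, 179.9]
force: [-0.1, 0.6, -3.7]
opening: 0.0492
```

```bash
python3 - <<'E'
from h import *
import pickle
o=ctrl.get_obs(); print(pose().round(4).tolist(),o['force'],o['moment'],o['opening'])
s=snap('scene'); w=snap('wrist')
for k in(s,w):
  for d in ctrl.search_frame(k,'strap')[:2]: print(d['centre'],d['confidence'])
P=pose(); g=P[:3,3]
# predicted level strap: underside at TCP z-0.0037, centre at tool y+0.030
x0,y0=280,170
C=g+[0,.030,-.0037]
f=lambda y,z:[C+[-.025,y,z],C+[.025,y,z]]
b=cv2.resize(s['pixels'][y0:y0+130,x0:x0+140],None,fx=4,fy=4,interpolation=cv2.INTER_CUBIC)
L=np.array([C+[-.025,-.095,.01],C+[.025,-.095,.01],C+[.025,.095,.01],C+[-.025,.095,.01]])
cv2.polylines(b,[((proj(s,L)-[x0,y0])*4).astype(int).reshape(-1,1,2)],True,(0,255,0),1)
v=w['pixels'][0:250,170:470].copy(); v=cv2.resize(v,(624,520))
cv2.imwrite('pics/c12.png',np.hstack([b[:,:560],v])[:, :] if False else np.hstack([cv2.resize(b,(400,371)),cv2.resize(v,(400,371))]))
for n,k in(('s',s),('w',w)): pickle.dump({q:k[q] for q in('c2w','intrinsics','dist')},open(n+'12.pkl','wb'))
E
```

```text
[[-1.0, 0.0012, -0.0006, 0.4668], [0.0012, 1.0, -0.0006, -0.0072], [0.0006, -0.0006, -1.0, 0.1263], [0.0, 0.0, 0.0, 1.0]] [-0.08184735  0.62515126 -3.65251517] [-0.0275961  -0.08268345  0.03729737] 0.04918245009305289
[0.4551, -0.0083, 0.128] 0.86
[0.4641, -0.0323, 0.1312] 0.9
```

View pics/c12.png

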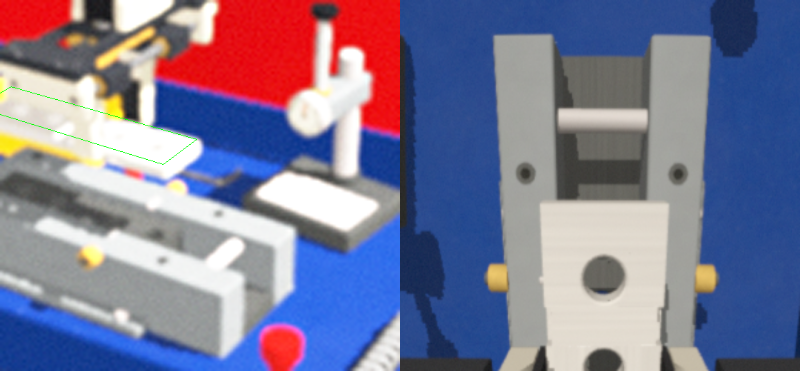

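The strap is lifted out, level, with its pry end and hole in view at wrist crop (603,275). I'm carrying it to the gauge. Because the hand has to stay clear of the dial, I'll lay it 38 mm short and then slide it in.

Emit:
carry_out(increments=[[0, 0, 0, 0, -30, 0, 1], [0, 0, 0, 0, -60, 0, 1], [0, 0, -1, 0, -90, 0, 1], [0, 0, -2, 0, -120, 0, 1], [0, 0, -4, 10, -150, 0, 1], [0, 0, -6, 35, -161, 0, 1], [0, 0, -6, 60, -161, 0, 1], [0, 0, -6, 85, -161, -10, 1], [0, 0, -6, 101, -161, -30, 1], [0, 0, -6, 101, -161, -50, 1], [0, 0, -6, 101, -161, -70, 1], [0, 0, -6, 101, -161, -86, 1], [0, 0, -6, 101, -161, -86, 1], [0, 0, -6, 101, -161, -86, 1]])

```text
clock: 40.12
tool_pos: [0.5688, -0.168, 0.0412]
orientation: [-180.0, 0.0, 174.0]
force: [0.0, 0.1, -2.6]
opening: 0.0496
```

```bash
python3 - <<'E'
from h import *
o=ctrl.get_obs(); print(o['tool_pos'],o['orientation'],o['force'],o['opening'])
w=snap('wrist'); t=snap('top'); s=snap('scene')
for n,k in(('w',w),('t',t),('s',s)):
  for l in('gauge','quill','strap'):
    for d in ctrl.search_frame(k,l)[:2]: print(n,l,np.round(d['centre'],3),d['confidence'])
# corners of base via outlines in the first top picture were rough; print knob centre from outline
m=ctrl.outline_of(t,'quill')
for d in m[:1]:
    p=np.argwhere(d['pixels'])[:,::-1]; print('quill px',p.mean(0),len(p),ray(t,[p.mean(0)],.205))
b=cv2.resize(s['pixels'][150:270,310:450],(420,360)); 
cv2.imwrite('pics/c13.png',np.hstack([b,cv2.resize(t['pixels'][130:250,340:460],(360,360))]))
E
```

```text
[ 0.56879644 -0.16796191  0.04115764] [-1.79990064e+02  3.68280353e-02  1.73975387e+02] [ 0.03303526  0.12365662 -2.62287007] 0.049618745273273646
w gauge [ 0.627 -0.164  0.011] 0.68
w strap [ 0.562 -0.196  0.046] 0.97
t gauge [ 0.61  -0.143  0.018] 0.58
t quill [ 0.574 -0.13   0.046] 0.53
t strap [0.389 0.328 0.04 ] 0.67
t strap [ 0.571 -0.13   0.049] 0.62
s gauge [ 0.653 -0.154  0.024] 0.62
s strap [ 0.559 -0.182  0.043] 0.83
```

Emit:
carry_out(increments=[[0, 0, 0, 20, -2, 0, 1], [0, 0, 0, 40, -4, 0, 1], [0, 0, 0, 59, -6, 0, 1], [0, 0, 0, 59, -6, 0, 1], [0, 0, 0, 59, -6, -6, 1], [0, 0, 0, 59, -6, -12, 1], [0, 0, 0, 59, -6, -15, 1], [0, 0, 0, 59, -6, -15, 1]])

```text
clock: 41.78
tool_pos: [0.6269, -0.1739, 0.0255]
orientation: [-180.0, -0.0, 174.0]
force: [-0.6, 0.1, -2.7]
opening: 0.0491
```

Emit:
carry_out(increments=[[0, 0, 0, 0, 0, -1, 1], [0, 0, 0, 0, 0, -2, 1], [0, 0, 0, 0, 0, -2, 1]])

```text
clock: 42.15
tool_pos: [0.6274, -0.174, 0.0248]
orientation: [-180.0, 0.0, 174.0]
force: [-2.8, 1.1, 6.4]
opening: 0.0492
```

Emit:
carry_out(increments=[[0, 0, 0, 0, 0, 1, 0], [0, 0, 0, 0, 0, 1, 0], [0, 0, 0, 0, 0, 1, 0], [0, 0, 0, 0, 0, 1, 0], [0, 0, 0, -1, -12, 1, 0], [0, 0, 0, -3, -24, 1, 0], [0, 0, 0, -4, -36, 1, 0], [0, 0, 0, -5, -48, 1, 0], [0, 0, 0, -5, -48, -2, 0], [0, 0, 0, -5, -48, -2, 0], [0, 0, 0, -5, -48, -2, 0]])

```text
clock: 43.52
tool_pos: [0.6223, -0.2216, 0.0216]
orientation: [-180.0, -0.0, 174.0]
force: [0.6, 0.1, -0.1]
opening: 0.088
```

```bash
python3 - <<'E'
from h import *
o=ctrl.get_obs(); print(o['tool_pos'],o['orientation'],o['force'],o['opening'])
w=snap('wrist'); t=snap('top'); s=snap('scene')
for n,k in(('w',w),('s',s)):
  for l in('strap','quill'):
    for d in ctrl.search_frame(k,l)[:1]: print(n,l,np.round(d['centre'],3),d['confidence'])
b=cv2.resize(s['pixels'][150:280,310:450],(560,520))
cv2.imwrite('pics/c14.png',b)
v=cv2.resize(w['pixels'][0:260,120:520],(400,260))
cv2.imwrite('pics/c14.png',np.vstack([cv2.resize(b,(400,371)),v]))
E
```

```text
[ 0.62232459 -0.22162843  0.02159416] [-1.79999790e+02 -9.77839870e-03  1.73978214e+02] [ 0.61185591  0.12694288 -0.14481045] 0.08795536163212421
w strap [ 0.622 -0.224  0.03 ] 0.61
s strap [ 0.62  -0.131  0.028] 0.73
s quill [ 0.428 -0.03   0.048] 0.59
```

View pics/c14.png

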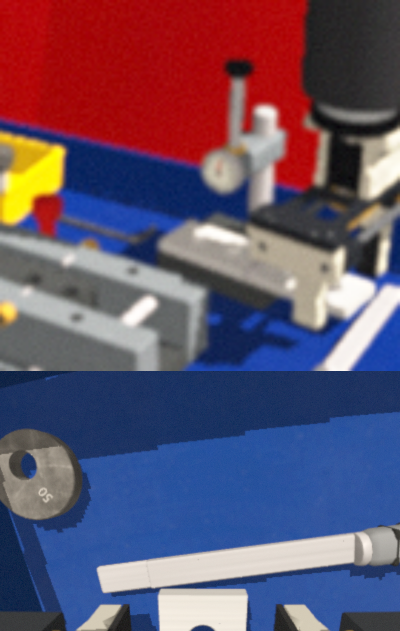

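The strap rests on the base under the foot. Its pry end edge is at wrist pixels (280 to 367, 219), and the bar is clear of the fingers. Working out the remaining slide.

```bash
python3 - <<'E'
from h import *
w=snap('wrist')
im=w['pixels']
e=ray(w,[(280,219.5),(367,219.5)],.03); print(e.round(4))
m=e.mean(0)[:2]; ax=(e[0]-e[1])[:2]; yaw=np.degrees(np.arctan2(-(e[0]-e[1])[1] if 0 else (e[0]-e[1])[1],(e[0]-e[1])[0])); print('end mid',m,'yaw',yaw,np.linalg.norm(ax))
g=im[190:240,323].astype(int).tolist(); print([ (190+i,v) for i,v in enumerate(g) if 22<i<36])
a=np.radians(-6); y=np.array([-np.sin(a),np.cos(a)]); print('weld',m+.095*y)
E
```

```text
[[ 0.6449 -0.2442  0.03  ]
 [ 0.5966 -0.2391  0.03  ]]
end mid [ 0.62071353 -0.24166396] yaw -6.054334211846097 0.048572475643089474
[(213, [101, 53, 33]), (214, [98, 52, 27]), (215, [100, 54, 33]), (216, [106, 55, 30]), (217, [154, 104, 90]), (218, [179, 182, 189]), (219, [185, 195, 203]), (220, [189, 199, 206]), (221, [187, 199, 205]), (222, [185, 197, 205]), (223, [188, 199, 207]), (224, [204, 216, 223]), (225, [217, 230, 237])]
weld [ 0.63064373 -0.14718438]
```

Emit:
carry_out(increments=[[0, 0, 0, 0, 0, 0, 1], [0, 0, 0, 0, 0, 0, 1], [0, 0, 0, 0, 0, 0, 1], [0, 0, 0, 0, 0, 0, 1], [0, 0, 0, 0, 0, 0, 1], [0, 0, 0, 0, 0, 0, 1], [0, 0, 0, 0.6, 6, 0.5, 1], [0, 0, 0, 1.3, 12, 0.5, 1], [0, 0, 0, 1.9, 18, 0.5, 1], [0, 0, 0, 2.5, 24, 0.5, 1], [0, 0, 0, 3.2, 30, 0.5, 1], [0, 0, 0, 3.9, 36.5, 0.5, 1], [0, 0, 0, 3.9, 36.5, 0, 1], [0, 0, 0, 3.9, 36.5, 0, 1]])

```text
clock: 45.68
tool_pos: [0.6263, -0.1852, 0.0217]
orientation: [180.0, 0.0, 174.0]
force: [0.3, 1.9, -1.6]
opening: 0.0497
```

Emit:
carry_out(increments=[[0, 0, 0, 0, 0, 0, 0], [0, 0, 0, 0, 0, 0, 0], [0, 0, 0, 0, 0, 0, 0], [0, 0, 0, 0, 0, 0, 0], [0, 0, 0, 0, 0, 30, 0], [0, 0, 0, 0, 0, 80, 0], [0, 0, 0, 0, -20, 140, 0], [0, 0, 0, 0, -40, 200, 0], [0, 0, 0, 0, -40, 240, 0], [0, 0, 0, 0, -40, 240, 0]])

```text
clock: 46.92
tool_pos: [0.6278, -0.2263, 0.2664]
orientation: [-180.0, 0.4, 173.9]
force: [-0.6, 0.1, -0.2]
opening: 0.0877
```

```bash
python3 - <<'E'
from h import *
import pickle
o=ctrl.get_obs(); print(o['tool_pos'],o['orientation'],o['force'],o['opening'])
w=snap('wrist'); s=snap('scene'); t=snap('top')
for n,k in(('w',w),('t',t),('s',s)):
  for l in('strap','knob_top','weld','foot'):
    try:
      for d in ctrl.search_frame(k,l)[:2]: print(n,l,np.round(d['centre'],3),d['confidence'])
    except Exception as e: print(l,e)
for n,k in(('w',w),('t',t),('s',s)):
  cv2.imwrite(f'pics/{n}15.png',k['pixels']); pickle.dump({q:k[q] for q in('c2w','intrinsics','dist')},open(n+'15.pkl','wb'))
for n,k in(('s',s),('t',t)):
  print(n,'weld',proj(k,[.6345,-.108,.0335]),'foot',proj(k,[.6345,-.108,.09]),'knob',proj(k,[.6345,-.108,.21]))
E
```

```text
[ 0.62781857 -0.22631965  0.26639598] [-179.96386361    0.4350973   173.93802208] [-0.64868034  0.10767264 -0.19298268] 0.08765125894842699
w strap [ 0.629 -0.15   0.03 ] 0.73
w knob_top [ 0.639 -0.118  0.186] 0.55
w weld [ 0.632 -0.147  0.031] 0.75
w foot [ 0.638 -0.116  0.186] 0.66
w foot [ 0.669 -0.127  0.019] 0.32
t strap [ 0.645 -0.023  0.036] 0.59
s strap [ 0.626 -0.117  0.027] 0.66
s strap [ 0.631 -0.105  0.18 ] 0.5
s knob_top [ 0.632 -0.108  0.181] 0.43
s knob_top [ 0.624 -0.116  0.031] 0.39
s weld [ 0.627 -0.116  0.03 ] 0.73
s weld [0.433 0.358 0.049] 0.43
s foot [ 0.63  -0.109  0.181] 0.61
s foot [ 0.47  -0.112  0.048] 0.42
s weld [[389.63920912 234.90544923]] foot [[390.57169706 215.25727519]] knob [[392.62637222 170.81899879]]
t weld [[380.39988611 182.37298654]] foot [[383.4694358  177.08183841]] knob [[391.23312617 163.70101312]]
```

```bash
python3 - <<'E'
import cv2,numpy as np
w=cv2.imread('pics/w15.png'); s=cv2.imread('pics/s15.png')
a=cv2.resize(s[205:260,350:430],(800,550)[:2],interpolation=cv2.INTER_CUBIC)
a=cv2.resize(s[160:265,340:440],(400,420),interpolation=cv2.INTER_CUBIC)
b=cv2.resize(w[60:270,220:420],(400,420),interpolation=cv2.INTER_CUBIC)
cv2.imwrite('pics/c15.png',np.hstack([a,b]))
E
```

```text
(no output)
```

View pics/c15.png

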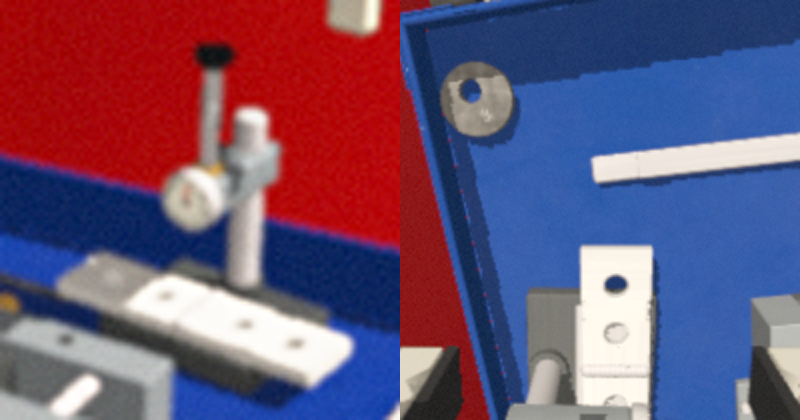

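The strap lies flat on the base. The weld is at scene crop (205,310), under the knob's line at (214,53). In the wrist crop the pry-end edge is at (616,246), the holes at (616,284) and (616,332), and the weld line at (616,367). Checking the numbers.

```bash
python3 - <<'E'
from h import *
import pickle
w=pickle.load(open('w15.pkl','rb'))
f=lambda L:[(220+(x-400)/2,60+y/2) for x,y in L]
p=ray(w,f([(616,246),(616,284),(616,332)]),.03)[:,:2]; q=ray(w,f([(616,367)]),.0335)[:,:2]
y=np.array([.1045,.9945])
print(p.round(4).tolist(), 'weld est', [(p[i]+y*d).round(4).tolist() for i,d in((0,.095),(1,.067),(2,.030))], q.round(4))
c=ray(w,f([(527,289),(657,289)]),.02)[:,:2]; print('base corner +x-y',c[0],'foot from it',c[0]-.064*np.array([.9945,-.1045])+.058*y)
t=pickle.load(open('t15.pkl','rb'))
g=cv2.imread('pics/top0.png'); print(proj(t,[.6345,-.108,.21]))
r=g[155:172,382:400].max(2); ys,xs=np.where(r<45); print('dark knob centroid',xs.mean()+382,ys.mean()+155,len(xs)); print(ray(t,[(xs.mean()+382,ys.mean()+155)],.208))
E
```

```text
[[0.6248, -0.2038], [0.6276, -0.1758], [0.6313, -0.1386]] weld est [[0.6347, -0.1094], [0.6346, -0.1092], [0.6345, -0.1088]] [[ 0.634  -0.1119]]
base corner +x-y [ 0.69379518 -0.17543882] foot from it [ 0.63620818 -0.11106982]
[[391.23312617 163.70101312]]
dark knob centroid 390.515625 162.828125 64
[[ 0.63729935 -0.10669646  0.208     ]]
```

Emit:
carry_out(increments=[[0, 0, 0, 0, 0, 10, 1], [0, 0, 0, 2, 30, 10, 1], [0, 0, 0, 5, 60, 10, 1], [0, 0, 0, 7, 90, 10, 1], [0, 0, 0, 9.5, 117.5, 0, 1], [0, 0, 0, 9.5, 117.5, -20, 1], [0, 0, 0, 9.5, 117.5, -36, 1], [0, 0, 0, 9.5, 117.5, -36, 1], [0, 0, 0, 9.5, 117.5, -36, 1]])

```text
clock: 48.8
tool_pos: [0.6361, -0.1085, 0.2264]
orientation: [-180.0, 0.1, 173.9]
force: [-0.4, -0.1, 0.3]
opening: 0.0039
```

Emit:
carry_out(increments=[[0, 0, 0, 0, 0, -6, 1], [0, 0, 0, 0, 0, -12, 1], [0, 0, 0, 0, 0, -16, 1], [0, 0, 0, 0, 0, -20, 1], [0, 0, 0, 0, 0, -25, 1], [0, 0, 0, 0, 0, -30, 1], [0, 0, 0, 0, 0, -35, 1], [0, 0, 0, 0, 0, -40, 1], [0, 0, 0, 0, 0, -45, 1], [0, 0, 0, 0, 0, -50, 1], [0, 0, 0, 0, 0, -55, 1], [0, 0, 0, 0, 0, -60, 1], [0, 0, 0, 0, 0, -64, 1], [0, 0, 0, 0, 0, -66, 1], [0, 0, 0, 0, 0, -68, 1], [0, 0, 0, 0, 0, -68, 1]])

```text
clock: 50.8
tool_pos: [0.6357, -0.1079, 0.1576]
orientation: [-180.0, -0.0, 174.0]
force: [-1.9, -0.9, 3.6]
opening: 0.0007
```

Emit:
carry_out(increments=[[0, 0, 0, 0, 0, -1, 1], [0, 0, 0, 0, 0, -2, 1], [0, 0, 0, 0, 0, -3, 1], [0, 0, 0, 0, 0, -3, 1]])

```text
clock: 51.3
tool_pos: [0.6357, -0.108, 0.1546]
orientation: [-180.0, 0.0, 174.0]
force: [-2.2, -1.1, 2.8]
opening: 0.0007
```

Emit:
carry_out(increments=[[0, 0, 0, 0, 0, -0.5, 1], [0, 0, 0, 0, 0, -1, 1], [0, 0, 0, 0, 0, -1, 1]])

```text
clock: 51.68
tool_pos: [0.6357, -0.108, 0.1536]
orientation: [-180.0, -0.0, 174.0]
force: [-1.8, -1.1, 2.4]
opening: 0.0004
```

Emit:
carry_out(increments=[[0, 0, 0, 0, 0, -0.5, 1], [0, 0, 0, 0, 0, -1, 1], [0, 0, 0, 0, 0, -1, 1]])

```text
clock: 52.05
tool_pos: [0.6357, -0.108, 0.1532]
orientation: [-180.0, 0.0, 174.0]
force: [-2.5, -0.3, 6.3]
opening: 0.0004
```

Emit:
carry_out(increments=[[0, 0, 0, 0, 0, -0.5, 1], [0, 0, 0, 0, 0, -0.5, 1], [0, 0, 0, 0, 0, -0.5, 1]])

```text
clock: 52.42
tool_pos: [0.6358, -0.108, 0.1531]
orientation: [-180.0, 0.0, 174.0]
force: [-4.6, 0.2, 8.6]
opening: 0.0002
```

Emit:
carry_out(increments=[[0, 0, 0, 0, 0, -0.4, 1], [0, 0, 0, 0, 0, -0.4, 1], [0, 0, 0, 0, 0, -0.4, 1], [0, 0, 0, 0, 0, -0.4, 1], [0, 0, 0, 0, 0, -0.4, 1], [0, 0, 0, 0, 0, -0.4, 1], [0, 0, 0, 0, 0, -0.4, 1], [0, 0, 0, 0, 0, -0.4, 1], [0, 0, 0, 0, 0, -0.4, 1], [0, 0, 0, 0, 0, -0.4, 1], [0, 0, 0, 0, 0, -0.4, 1], [0, 0, 0, 0, 0, -0.4, 1]])

```text
clock: 53.92
tool_pos: [0.6358, -0.108, 0.153]
orientation: [-180.0, 0.0, 174.0]
force: [-5.0, 1.1, 10.8]
opening: 0.0004
```

Held on the weld for about 1.5 s. Now I'll raise the hand and back off clear.

Emit:
carry_out(increments=[[0, 0, 0, 0, 0, 4, 1], [0, 0, 0, 0, 0, 12, 1], [0, 0, 0, 0, 0, 20, 1], [0, 0, 0, 0, 0, 28, 1], [0, 0, 0, 0, 0, 36, 1], [0, 0, 0, 0, 0, 44, 1], [0, 0, 0, 0, 0, 52, 1], [0, 0, 0, 0, 0, 60, 1], [0, 0, 0, 0, 0, 75, 1], [0, 0, 0, 0, 0, 100, 1], [0, 0, 0, -60, 40, 120, 1], [0, 0, 0, -110, 80, 130, 1], [0, 0, 0, -150, 110, 130, 1], [0, 0, 0, -150, 110, 130, 1], [0, 0, 0, -150, 110, 130, 1]])

```text
clock: 55.8
tool_pos: [0.4861, 0.0025, 0.2828]
orientation: [180.0, 0.1, 174.0]
force: [0.7, 0.2, 0.2]
opening: 0.0005
```

```bash
python3 - <<'E'
from h import *
o=ctrl.get_obs(); print(o['clock'],o['tool_pos'],o['force'])
w=snap('wrist'); s=snap('scene'); t=snap('top')
for n,k in(('w',w),('s',s)):
  for l in('strap','weld','quill','pry_bar','bolt_1'):
      for d in ctrl.search_frame(k,l)[:5 if l=='bolt_1' else 1]: print(n,l,np.round(d['centre'],3),round(d['confidence'],2))
old=cv2.imread('pics/s15.png'); a=cv2.absdiff(old,s['pixels']).max(2)
# knob/gauge/strap region compared with the picture before pressing
r=a[165:262,370:432]; print('changed px gauge/strap region',(r>60).sum(),r.size)
d=cv2.imread('pics/scene0.png'); 
for n,im in(('start',d),('now',s['pixels'])):
    q=im[160:185,385:402].max(2); ys,xs=np.where(q<50); print(n,'knob px',xs.mean()+385,ys.mean()+160,len(xs))
cv2.imwrite('pics/s16.png',s['pixels'])
E
```

```text
55.8 [0.48608806 0.00249124 0.2828175 ] [0.70849205 0.18183816 0.22572924]
w strap [ 0.627 -0.118  0.033] 0.97
w weld [ 0.632 -0.12   0.031] 0.88
w quill [ 0.634 -0.111  0.207] 0.88
w bolt_1 [ 0.394 -0.192  0.042] 0.67
w bolt_1 [0.582 0.052 0.052] 0.62
s strap [ 0.625 -0.119  0.028] 0.77
s weld [ 0.627 -0.114  0.031] 0.71
s quill [ 0.633 -0.111  0.177] 0.48
s pry_bar [ 0.46  -0.259  0.011] 0.96
s bolt_1 [0.64  0.216 0.049] 0.68
s bolt_1 [0.444 0.175 0.045] 0.67
s bolt_1 [ 0.379 -0.206  0.051] 0.56
changed px gauge/strap region 2611 6014
start knob px 392.6470588235294 173.88235294117646 17
now knob px 391.77777777777777 174.33333333333334 9
```

```bash
python3 - <<'E'
from h import *
s=snap('scene'); m=ctrl.outline_of(s,'pry_bar')[0]
p=np.argwhere(m['pixels'])[:,::-1]; q=ray(s,p,.01)[:,:2]; i=[q[:,0].argmin(),q[:,0].argmax()]; print('bar ends',q[i].round(3),m['confidence'])
w=ctrl.search_frame(s,'bolt_1'); print([np.round(d['centre'],3).tolist() for d in w])
print(ctrl.close_job())
E
```

```text
bar ends [[ 0.377 -0.263]
 [ 0.628 -0.261]] 0.95
[[0.382, -0.209, 0.054], [0.64, 0.216, 0.047], [0.447, 0.175, 0.043], [0.639, 0.149, 0.051], [0.636, -0.117, 0.083]]
the job is handed in; nothing more can be done
None
```

I carried out every step and handed the job in at about 56 s; no verdict is reported.

- **Bolts:** Only bolts 1 and 2 were fitted. Both stand in the yellow bin at about (0.640, 0.216) and (0.639, 0.149). I left the red look-alikes alone.
- **Levering:** The first grip on the pry bar missed, so I gripped it again. I then levered the strap's pry end up, and a close picture showed it resting up on the noses.
- **Strap on the gauge:** I laid the strap on the gauge base and slid it in. The weld measured (0.6345, -0.109), against about (0.6355, -0.108) for the foot.
- **Gauge:** The knob stopped at z = 0.153, a reading of about 57 mm. I held it there for about 1.5 s with 6–11 N at the wrist, then let it spring back up.

**Last checks**
- **Gauge up:** The gauge was back up, with the network putting the knob at 0.207 m.
- **Pry bar:** The bar measured about 25 cm long at tray level. It had moved about 4–5 cm along x since I put it down, probably from the announced knock.
- **Weld position:** The network's rough position for the strap's weld read 6–12 mm nearer the pry end (-y) than my measurement. It gave a similar offset before I pressed the knob, so I trusted the measurement.
- **Not conclusive:** A before-and-after picture comparison of the gauge area showed many changed pixels, which I put down to the arm and its shadow.
- **Lift force:** The wrist readings I saw while levering showed no clear 40 N break-loose peak; the evidence for the lift is the picture.

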